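# Turn the stamping blocks brass up into the tote

## Task

Two finished stamping blocks lie on the press's sloped steel catch tray, one with its brass face up and one with its brass face down. Collect both into the grey tote so that they lie flat on its floor, side by side, both brass face up; turn the face-down one over on the way (the empty wooden sloped rest is there to lean it on while you change grip). Set the blocks down without dropping them or letting them topple, and leave the foil roll, bottle, screwdriver and pin plate where they are.

Things in the scene. Friction and masses are not known exactly. Their poses are not given: they have to be found in the camera images.
- block_a: The block that starts brass face up, at either end of the tray: stamping block 64 (x) x 110 (y) x 18 mm (z, out of the brass face): 13 mm dark wood, 3 mm brass plate, 2 mm raised brass ornament (50 x 48 mm frame and disc, mid-face). Origin mid-thickness: wooden back at z -9, flat of the brass +7, ornament top +9 mm. About 0.3 kg.
- block_b: The block that starts brass face down, resting on its ornament: stamping block 64 (x) x 110 (y) x 18 mm (z, out of the brass face): 13 mm dark wood, 3 mm brass plate, 2 mm raised brass ornament (50 x 48 mm frame and disc, mid-face). Origin mid-thickness: wooden back at z -9, flat of the brass +7, ornament top +9 mm. About 0.3 kg.
- tray: Sloped steel catch tray, 245 mm wide, no side walls, fixed; blocks lie about 54 mm either side of its middle (x). Bed falls at 45 degrees to its +y, 68 mm long, meeting a 20 mm lip (square to it) at y +32.5, z 20 mm; upper edge at y -15.6, z 68, open behind. A block set lengthwise against the lip has its centre above the origin at z 65.3 mm, its upper 42 mm free. Origin on bench. 
- rest: Empty sloped rest of pale wood, 140 mm wide, fixed, back to back with the tray (falls away from it). Bed falls at 45 degrees to its +y, 68 mm long, meeting a 20 mm lip (square to it) at y +32.5, z 20 mm; upper edge at y -15.6, z 68, open behind. A block set lengthwise against the lip has its centre above the origin at z 65.3 mm, its upper 42 mm free. Origin on bench. 
- tote_in (a point): Centre of the inner floor of the grey open tote, 6 mm above the bench; inside 264 mm along its x and 144 mm along its y, walls 6 mm thick, rim 55 mm above the bench. Fixed.
- foil_roll: Bystander: upright roll of foil between black flanges, 62 mm across, 106 mm tall, origin under its foot.
- bottle: Bystander: amber bottle, 56 mm across, 130 mm tall, origin under its foot.
- screwdriver: Bystander: screwdriver with yellow handle lying on the bench along its x, 170 mm long, handle to -x, in the gap between tray and rest, lower than 35 mm.
- pin_plate: Bystander: brass plate full of holes, 105 x 130 x 16 mm high on rubber feet, with a wooden handle 50 mm long out of its +y side, origin under its middle.
Things that resemble listed ones, but are neither listed nor needed, are in the scene too. What is shaped like the block_a but green, purple or red is not meant.

How it is judged:
By the outcome, as a careful person would: the job done as asked, in the order asked, and still so for the second after the job is handed in, with the robot touching nothing.
It also fails if it takes over 72 s, if anything falls off the work surface, if the arm or the gripper's body presses on something with over 40 N, if the wrist force passes 120 N, or if a joint passes its speed limit or range.

## Robot

A 7-joint arm with a two-finger parallel gripper is mounted at the origin on the work surface. World frame = base frame: x ahead of the robot, y to its left, z up, the work surface at z = 0. Lengths are in mm, angles in rad, forces in N, time in s.
With the tool pointing down it reaches from about 350 to 775 mm from the base axis. Payload 3.1 kg.
Tool frame: the origin (TCP) lies between the finger pads; the fingertips stand 19 mm ahead of it and the grasp point (between the pads) is the TCP (tip_reach is the distance from the TCP to the fingertips, in mm); y points along the fingers, z is the direction in which the jaws open and shut, and the axes are right-handed (so a half turn about y gives the same grasp; the last joint's range is limited). The gripper opens to 85 mm and grips with 20 to 120 N. Pads are 22 mm wide; open, the fingers measure 114 mm over their backs; the gripper's body (76 mm by 85 mm) begins 54 mm behind the grasp point. The pads swing forward as they close: fully open they stand 13 mm farther back than shut.
Start: joints at [1.128, 0.311, 0.014, 1.512, -0.004, 1.319, -0.027], TCP at [214.619, -506.414, 250.304] pointing down, gripper open.
Joint ranges: [-2.7, 2.7], [-0.3, 1.91], [-1.27, 1.3], [0.12, 2.57], [-1.44, 4.58], [0.2, 2.03], [-3.05, 3.05]. Speed limits (rad/s): [2.79, 2.79, 3.14, 3.14, 3.14, 3.14, 3.14].

## Interface

Orientations are given as a 3x3 rotation matrix whose columns are the frame's x, y, z axes.
In Python, from workcell import * gives the robot as it stands.
- The arm moves only by the tool step_arm, never from a script. Its argument "commands" is one flat list of numbers, 7 for each row, row after row: the shift along the tool's x, y, z in mm, then the turn, a rotation vector about the tool's x, y, z in units of 6 degrees (1.0 is 6 degrees), then the closure, from 0 (fully open) to 1 (shut). A call has exactly 5 rows; each row is the pose to reach, as a shift and turn from the pose commanded when the call began, along the tool's axes at that moment; what a row does not reach only later rows make up. A row lasts 1/10 s, in which the tool goes at most 50 mm and 8.59 degrees, less where a joint would pass 70% of its speed; a pose out of reach is approached as far as the arm can. A call with a gripper value outside its range is refused whole. The fingers move at their own pace and stop on an object; the grip force is fixed at half the most. Time passes only in rows, so rows that repeat a pose let the fingers close, or fill a call up. It gives the time, the measured TCP pose, the force and the opening at its end, in the units of the state.
- get_obs(): the state, without advancing time (a new reading comes with each control period).
- grab_frame(name): name is "scene" or "side" or "wrist"; returns the picture (384x512x3 uint8, red, green, blue); there is no depth.
- calibration(name): a dict with "camera_matrix" (3x3 intrinsics, pixels), "R" (3x3) and "t" (3): a world point X has camera coordinates R X + t; the wrist camera has in their place "hand_eye" (4x4, takes a point from camera to tool coordinates, whose origin is the TCP and whose axes are the tool frame's). Camera axes: x right, y down, z forward; pixel columns grow to the right and rows downward; lengths in mm; the calibration is good to about 2 mm. The wrist camera is an equidistant fisheye: a pixel r from the principal point sees the ray r / f radians off the axis. A picture is of the moment at which its call begins: read the wrist's pose just before it. calibration takes no time and is no camera call.
- job_done(): hands the job in, once; it reports no verdict.
The state is a dict: "time": time; "joint_pos": joint angles; "joint_vel": joint speeds; "joint_efforts": joint torques, N m; "eef_pos": TCP position; "orientation": TCP orientation; "contact_force": force on the tool from outside, world axes, zero at the start; "torque": the same for the moment, N m; "grip_width": finger opening in mm.
Only numpy, scipy, OpenCV 4.12 (cv2) and the standard library are available. Lean on these libraries where they do the work, as an engineer would, in place of code of your own. Each camera call takes 0.05 s, during which the arm holds its last target. There are 200 camera calls.

## Working session

There is one attempt and no reset: what is moved stays moved. The work goes in short steps, Python scripts to look and compute and a tool call to move; the robot and the scene stay as the last step left them, time stands still between calls to the robot, and variables do not carry over. Pictures are saved under pics/ and viewed, about 8 in all and at most 12, crops included, and the job is handed in when it is done.

Besides the shell and the picture viewer there is one more tool, called after ">>>" as name(argument=value, ...) on one line, values as JSON. step_arm: Moves the arm, as the interface text tells. Its arguments: {"type":"object","properties":{"commands":{"type":"array"}},"required":["commands"]}

```bash
mkdir -p pics; ls
python3 - <<'E'
from workcell import *
import cv2,numpy as np
o=get_obs(); print(o)
for n in ["scene","side","wrist"]:
    im=grab_frame(n); cv2.imwrite(f"pics/{n}0.png",im[:,:,::-1]); print(n,calibration(n))
a=[cv2.imread(f"pics/{n}0.png") for n in ["scene","side"]]
E
```

```text
pics
{'time': 0.0, 'joint_pos': array([ 1.12832003,  0.31176033,  0.01399187,  1.51308549, -0.00439988,
        1.31920073, -0.02722998]), 'joint_vel': array([-0.00181118,  0.0004884 , -0.00215886, -0.00187807,  0.00094502,
        0.00210906, -0.00082374]), 'joint_efforts': array([-6.82359223e-04, -3.79909122e+01,  1.45501639e-01, -2.30589616e+01,
        1.20695878e-02,  1.37474170e-02,  2.69025868e-06]), 'eef_pos': array([ 214.31296456, -505.76892275,  249.19052395]), 'orientation': array([[-9.20740091e-01, -1.03575761e-03,  3.90175105e-01],
       [-3.90176467e-01,  2.19063299e-03, -9.20737490e-01],
       [ 9.89304040e-05, -9.99997064e-01, -2.42113186e-03]]), 'contact_force': array([-0.37876721,  0.41273092,  0.67722803]), 'torque': array([ 0.01962183,  0.0238477 , -0.01740444]), 'grip_width': 85.9240750196702}
scene {'camera_matrix': array([[453.21853081,   0.        , 254.62956587],
       [  0.        , 453.21853081, 193.46256493],
       [  0.        ,   0.        ,   1.        ]]), 'R': array([[-0.28856527,  0.95739017,  0.01158261],
       [ 0.81691497,  0.25249837, -0.518
[... 334 characters left out ...]
-0.01214943],
       [-0.18626948,  0.44984796, -0.87346465],
       [ 0.3571139 , -0.79721876, -0.48673597]]), 't': array([580.74138528, 134.34546987, 853.08764154])}
wrist {'camera_matrix': array([[297.31863964,   0.        , 259.18998399],
       [  0.        , 297.31863964, 189.69189769],
       [  0.        ,   0.        ,   1.        ]]), 'hand_eye': array([[ 1.65494291e-03,  9.62645545e-01,  2.70759702e-01,
        -6.74176656e+01],
       [ 5.29557022e-04, -2.70760879e-01,  9.62646491e-01,
        -1.24432385e+02],
       [ 9.99998490e-01, -1.44974228e-03, -9.57869504e-04,
        -1.01208177e+00],
       [ 0.00000000e+00,  0.00000000e+00,  0.00000000e+00,
         1.00000000e+00]])}
```

View pics/scene0.png

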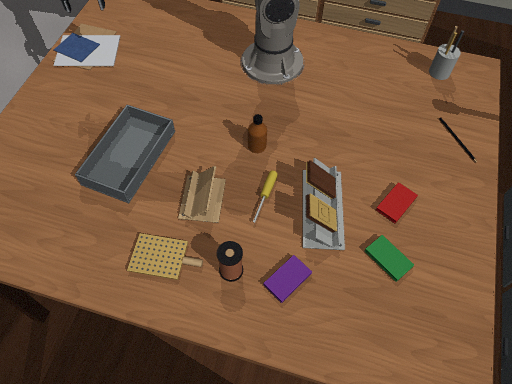

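View pics/side0.png

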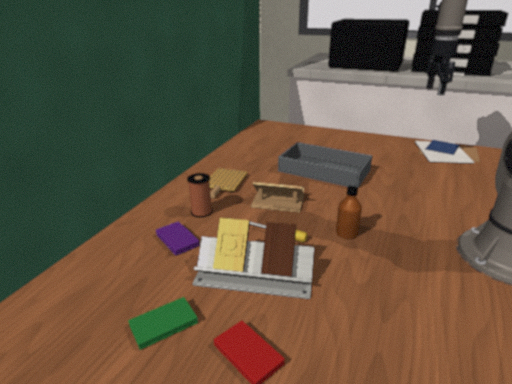

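The scene picture shows the tray at (322,205), with block_b (dark) at (321,180) and block_a (brass) at (322,212). The rest is at (203,195) and the tote at (127,152). Lookalikes are the red (397,202), green (389,257) and purple (288,278) blocks and the pin plate (158,256), all excluded by colour or shape. Next I'll take an enlarged crop.

Run:
```python
import cv2,numpy as np
s=cv2.imread("pics/scene0.png"); d=cv2.imread("pics/side0.png")
def crop(im,x,y,w,h,k):
    c=cv2.resize(im[y:y+h,x:x+w],None,fx=k,fy=k,interpolation=cv2.INTER_CUBIC)
    for u in range(x+(-x)%10,x+w,10):
        L=12 if u%50==0 else 5
        cv2.line(c,((u-x)*k,0),((u-x)*k,L),(0,255,255),1)
        if u%20==0: cv2.putText(c,str(u),((u-x)*k,22),0,.35,(0,255,255),1)
    for v in range(y+(-y)%10,y+h,10):
        cv2.line(c,(0,(v-y)*k),(6,(v-y)*k),(0,255,255),1)
        if v%20==0: cv2.putText(c,str(v),(8,(v-y)*k+4),0,.35,(0,255,255),1)
    return c
A=crop(s,290,155,65,100,6); B=crop(d,185,205,65*2,100,3)
cv2.imwrite("pics/c1.png",np.hstack([A,cv2.resize(crop(d,190,210,130,90,3),(390,270)) if 0 else np.vstack([crop(d,190,210,132,90,3),np.zeros((330,396,3),np.uint8)])]))
C=crop(s,70,100,160,125,5); cv2.imwrite("pics/c2.png",C)
```

```text
(no output)
```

View pics/c1.png

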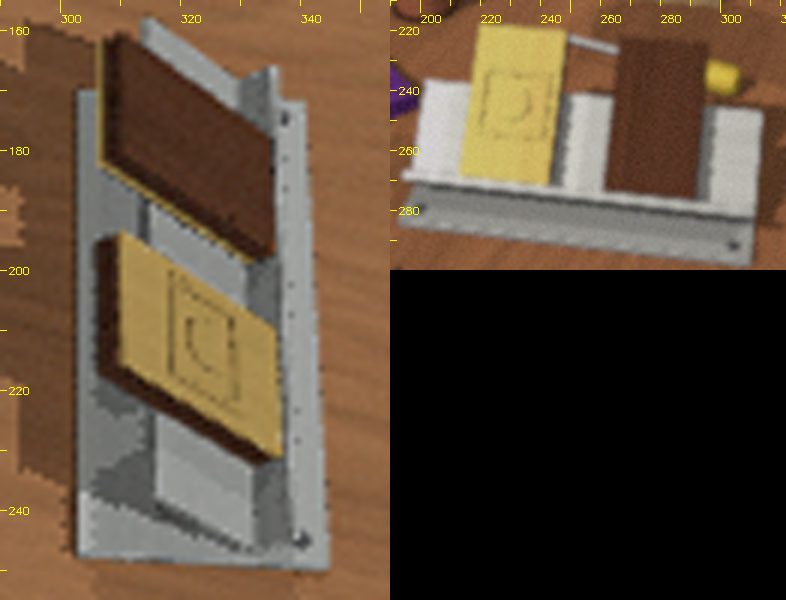

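View pics/c2.png

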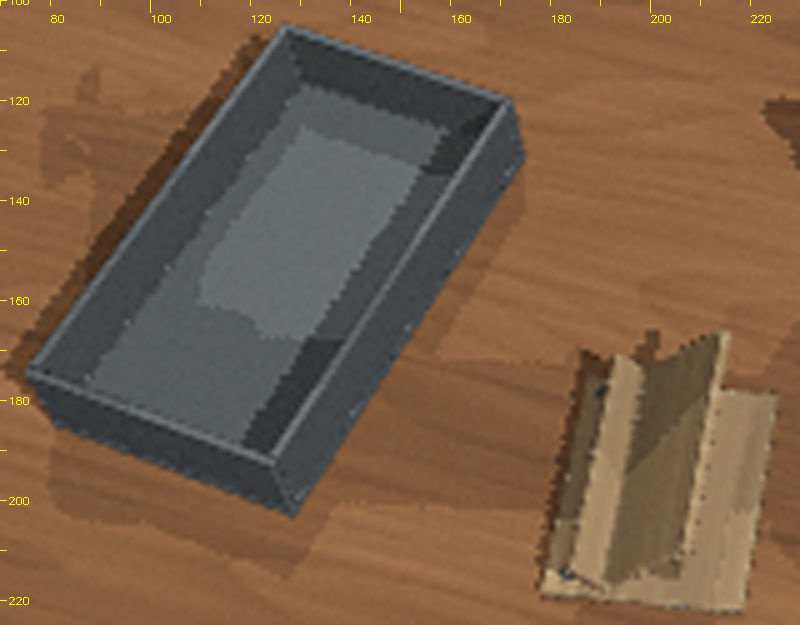

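```bash
cat > h.py <<'E'
from workcell import *
import numpy as np, cv2
from scipy.spatial.transform import Rotation as Ro
from scipy.optimize import least_squares
CAL={n:calibration(n) for n in ["scene","side","wrist"]}
def proj(n,X):
    c=CAL[n]; p=np.asarray(X,float)@c["R"].T+c["t"]; p=p@c["camera_matrix"].T; return p[:,:2]/p[:,2:]
def bed(pts,pose):
    x,y,a=pose; c,s=np.cos(a),np.sin(a); P=np.asarray(pts,float)
    return np.c_[x+c*P[:,0]-s*P[:,1], y+s*P[:,0]+c*P[:,1], P[:,2]]
def onbed(x,v,n):  # x along, v mm up the slope from valley, n normal
    k=.5**.5; return [x,32.5-v*k+n*k,20+v*k+n*k]
E
cat > fit.py <<'E'
from h import *
S=[('scene',[(310,193.3),(309.7,215.8),(336.7,210),(336.7,231.3)],'a'),('side',[(249,221),(220,217.3),(242.3,272),(213.3,269.3)],'a'),
 ('scene',[(310,160.5),(308,182.5),(335.8,178),(335.3,198)],'b'),('side',[(296.3,225),(266.3,223.3),(292.3,277),(261.7,273.3)],'b')]
L=[(-122.5,46.6,34.1),(122.5,46.6,34.1)]
def f(q):
    r=[]
    for cam,px,w in S:
        dx=q[3] if w=='a' else q[4]; n=16 if w=='a' else 18
        X=bed([onbed(dx-32,110,n),onbed(dx+32,110,n),onbed(dx-32,0,n),onbed(dx+32,0,n)],q[:3])
        r.append((proj(cam,X)-px).ravel())
    r.append((proj('side',bed(L,q[:3]))-[(311.3,282.3),(194.3,266.7)]).ravel())
    return np.concatenate(r)
s=least_squares(f,[560,100,0,54,-54],loss='soft_l1',x_scale=[100,100,1,50,50]); print("tray",s.x.round(3),f(s.x).round(1).tolist())
rim=np.array([(-138,-78),(138,-78),(138,78),(-138,78)])
tp=[(127,105),(172.4,119.6),(125,192),(75.6,174.4)]
best=None
for a0 in np.arange(0,6.3,.5):
    g=lambda q:(proj('scene',bed(np.c_[rim,[55]*4],q))-tp).ravel()
    t=least_squares(g,[450,-300,a0],x_scale=[100,100,1])
    if best is None or t.cost<best.cost: best=t
print("tote",best.x.round(3),best.fun.round(1).tolist())
R=[(-70,-15.6,68),(70,-15.6,68),(70,32.5,20),(-70,32.5,20)]
rp=[(208,210),(215.4,166.6),(196,173.5),(191.5,217)]
g=lambda q:(proj('scene',bed(R,q))-rp).ravel()
t=least_squares(g,[550,-100,3.14],x_scale=[100,100,1]); print("rest",t.x.round(3),t.fun.round(1).tolist())
print(proj('side',bed(R,t.x)).round(0).tolist())
# purely check tote in side
print(proj('side',bed(np.c_[rim,[55]*4],best.x)).round(0).tolist())
def g(q): return (proj('scene',[[q[0],q[1],q[2]]])-0).ravel()
for n,p,z in [('bottle',(258,146),20),('roll foot',(231,276),0),('sd handle',(273,172),14),('sd tip',(255,221),5)]:
    c=CAL['scene']; d=c["R"].T@np.linalg.solve(c["camera_matrix"],[*p,1]); o=-c["R"].T@c["t"]; print(n,(o+d*(z-o[2])/d[2]).round(0))
E
python3 fit.py
```

```text
tray [ 5.13089e+02  2.74411e+02  2.33000e-01  5.25700e+01 -4.97170e+01] [0.2, -1.2, 0.6, -1.5, -0.7, -1.0, 0.1, -0.9, -0.6, -1.0, -0.4, 0.2, -0.4, -0.2, -1.3, -0.9, 0.7, -1.6, 2.8, -3.3, -0.4, -1.3, 0.8, -1.6, -0.2, -0.9, -0.4, -1.9, -1.1, 0.3, -1.7, 0.4, 0.3, -2.8, -0.1, -0.4]
tote [ 494.89  -300.136    3.391] [16.8, 77.4, -13.0, -14.5, -17.3, -89.0, 10.5, 5.5]
rest [580.661 -24.888   3.372] [-0.1, 0.1, -1.5, -1.4, 2.0, 0.5, -0.2, 0.8]
[[251.0, 182.0], [300.0, 186.0], [301.0, 193.0], [254.0, 189.0]]
[[286.0, 162.0], [375.0, 167.0], [370.0, 149.0], [290.0, 145.0]]
bottle [375.  61.  20.]
roll foot [773. 108.   0.]
sd handle [447. 127.  14.]
sd tip [608. 122.   5.]
```

```bash
cat >> h.py <<'E'
U=np.pi/30
def rows(p0,R0,p1,R1,grip,n=5):
    d=R0.T@(np.array(p1)-p0); r=Ro.from_matrix(R0.T@R1).as_rotvec()/U
    return [[*(np.round(d*k/n,1)+0).tolist(),*(np.round(r*k/n,2)+0).tolist(),grip] for k in range(1,n+1)]
def plan(wps):
    "wps: (p,R,grip[,n]) chained from the measured pose; one call each, last row given"
    o=get_obs(); p,R=o["eef_pos"],o["orientation"]
    for w in wps:
        n=w[3] if len(w)>3 else 5
        for rr in rows(p,R,w[0],w[1],w[2],n): print(rr,end=',')
        print('\n'); p,R=np.array(w[0],float),w[1]
def frame(psi,tilt,sz=1):
    "tool down, tilted about ex by tilt(deg, + = points to +ey); tool z = sz*ex"
    ex=np.array([np.cos(psi),np.sin(psi),0]); ey=np.array([-ex[1],ex[0],0]); t=np.radians(tilt)
    y=np.sin(t)*ey-np.cos(t)*np.array([0,0,1]); z=sz*ex; return np.c_[np.cross(y,z),y,z]
def slerp(R0,R1,s): return R0@Ro.from_rotvec(Ro.from_matrix(R0.T@R1).as_rotvec()*s).as_matrix()
E
sed -i 's/^rim=.*/rim=np.array([(-138,-78),(-138,78),(138,78),(138,-78)])/' fit.py
python3 - <<'E'
import workcell; print([k for k in dir(workcell) if k[0]!='_'])
E
python3 fit.py | grep -A1 tote
python3 - <<'E'
from h import *
R0=get_obs()["orientation"]; R1=frame(.233,0)
plan([((400,-340,300),slerp(R0,R1,.25),0),((530,-120,310),slerp(R0,R1,.5),0),((525,110,310),slerp(R0,R1,.75),0),((500,270,310),R1,0)])
E
```

```text
['PlanningError', 'calibration', 'get_obs', 'grab_frame', 'job_done', 'tip_reach']
tote [ 510.635 -288.76     6.194] [-0.3, -1.2, 0.8, -0.6, 0.3, 1.2, -0.7, 0.2]
rest [580.661 -24.888   3.372] [-0.1, 0.1, -1.5, -1.4, 2.0, 0.5, -0.2, 0.8]
[-47.1, -10.1, -16.1, 0.0, -0.67, 0.0, 0],[-94.2, -20.2, -32.2, 0.0, -1.34, 0.0, 0],[-141.4, -30.2, -48.3, 0.0, -2.01, 0.0, 0],[-188.5, -40.3, -64.4, 0.0, -2.68, 0.0, 0],[-235.6, -50.4, -80.5, 0.0, -3.35, 0.0, 0],

[-49.0, -2.0, -14.4, 0.0, -0.67, 0.0, 0],[-98.1, -3.9, -28.8, 0.0, -1.34, 0.0, 0],[-147.1, -5.9, -43.2, 0.0, -2.01, 0.0, 0],[-196.2, -7.9, -57.6, 0.0, -2.68, 0.0, 0],[-245.2, -9.9, -72.0, 0.0, -3.35, 0.0, 0],

[-40.6, 0.0, -21.7, 0.0, -0.67, 0.0, 0],[-81.2, 0.1, -43.3, 0.0, -1.34, 0.0, 0],[-121.8, 0.1, -65.0, 0.0, -2.01, 0.0, 0],[-162.4, 0.1, -86.6, 0.0, -2.68, 0.0, 0],[-203.0, 0.2, -108.3, 0.0, -3.35, 0.0, 0],

[-31.2, 0.0, -8.7, 0.0, -0.67, 0.0, 0],[-62.4, 0.0, -17.4, 0.0, -1.34, 0.0, 0],[-93.6, 0.0, -26.2, 0.0, -2.01, 0.0, 0],[-124.8, 0.0, -34.9, 0.0, -2.68, 0.0, 0],[-156.0, 0.1, -43.6, 0.0, -3.35, 0.0, 0],
```

>>> step_arm(commands=[-47,-10,-16,0,-0.67,0,0,-94,-20,-32,0,-1.34,0,0,-141,-30,-48,0,-2,0,0,-188,-40,-64,0,-2.7,0,0,-235,-50,-80,0,-3.35,0,0])

```text
time: 0.65
eef_pos: [398.4, -341.6, 299.9]
orientation: [[-0.729, -0.0, 0.685], [-0.685, -0.0, -0.729], [0.0, -1.0, -0.0]]
contact_force: [1.4, -0.8, -0.0]
grip_width: 85.4
```

>>> step_arm(commands=[-49,-2,-14,0,-0.67,0,0,-98,-4,-29,0,-1.34,0,0,-147,-6,-43,0,-2,0,0,-196,-8,-58,0,-2.7,0,0,-245,-10,-72,0,-3.35,0,0])

```text
time: 1.15
eef_pos: [524.8, -126.3, 309.4]
orientation: [[-0.449, -0.0, 0.894], [-0.894, -0.0, -0.449], [0.0, -1.0, -0.0]]
contact_force: [0.6, -0.9, -0.1]
grip_width: 85.5
```

>>> step_arm(commands=[-40,0,-22,0,-0.67,0,0,-81,0,-43,0,-1.34,0,0,-122,0,-65,0,-2,0,0,-162,0,-87,0,-2.7,0,0,-203,0,-108,0,-3.35,0,0])

```text
time: 1.65
eef_pos: [519.1, 103.4, 309.2]
orientation: [[-0.115, -0.0, 0.993], [-0.993, -0.0, -0.115], [0.001, -1.0, -0.0]]
contact_force: [1.5, -0.7, 0.1]
grip_width: 85.3
```

>>> step_arm(commands=[-31,0,-9,0,-0.67,0,0,-62,0,-17,0,-1.34,0,0,-94,0,-26,0,-2,0,0,-125,0,-35,0,-2.7,0,0,-156,0,-44,0,-3.35,0,0])

```text
time: 2.15
eef_pos: [493.8, 262.9, 309.0]
orientation: [[0.234, -0.001, 0.972], [-0.972, -0.001, 0.234], [0.0, -1.0, -0.001]]
contact_force: [1.0, -0.1, 0.2]
grip_width: 85.6
```

```bash
cat >> h.py <<'E'
def projw(X,p,R):
    c=CAL["wrist"]; H=c["hand_eye"]; T=(np.asarray(X,float)-p)@R; P=(T-H[:3,3])@H[:3,:3]
    r=np.hypot(P[:,0],P[:,1]); th=np.arctan2(r,P[:,2]); K=c["camera_matrix"]
    return np.c_[K[0,2]+K[0,0]*th*P[:,0]/r, K[1,2]+K[0,0]*th*P[:,1]/r]
def snap(name):
    o=get_obs(); im=grab_frame("wrist")[:,:,::-1].copy(); cv2.imwrite(f"pics/{name}.png",im)
    np.savez(f"pics/{name}.npz",p=o["eef_pos"],R=o["orientation"]); return o["eef_pos"],o["orientation"],im
def mark(im,px,col):
    for u,v in px: cv2.drawMarker(im,(int(round(u)),int(round(v))),col,0,8,1)
E
python3 - <<'E'
from h import *
p,R,im=snap("w1")
T=(513.1,274.4,.233)
big=cv2.resize(im,None,fx=1.5,fy=1.5,interpolation=cv2.INTER_CUBIC)
for dx,n,col in [(52.6,16,(255,0,0)),(-49.7,18,(255,0,255))]:
    q=projw(bed([onbed(dx-32,110,n),onbed(dx+32,110,n),onbed(dx+32,0,n),onbed(dx-32,0,n)],T),p,R); print(q.round(1).tolist()); mark(big,q*1.5+.25,col)
mark(big,projw(bed([(-122.5,-15.6,68),(122.5,-15.6,68),(122.5,46.6,34.1),(-122.5,46.6,34.1)],T),p,R)*1.5,(0,255,0))
cv2.imwrite("pics/w1b.png",big)
E
```

```text
[[297.3, 194.4], [350.8, 194.4], [337.7, 123.9], [291.7, 122.5]]
[[207.9, 193.4], [263.9, 193.5], [263.3, 121.2], [215.8, 121.6]]
```

View pics/w1b.png

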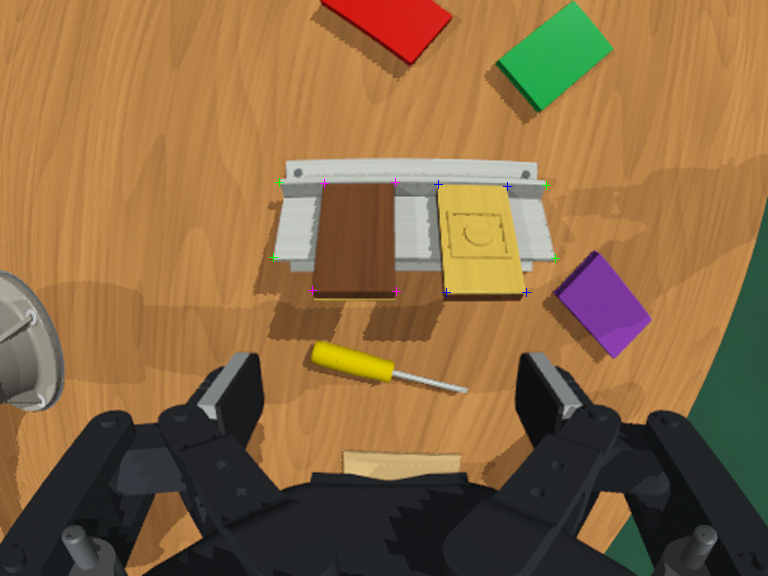

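Run:
```python
from h import *
I=np.eye(3)
for y in (0,6,13,19):
    print(y,(projw([(-11,y,-43),(11,y,-43),(-11,y,43),(11,y,43)],np.zeros(3),I)*1.5).round(0).tolist())
psi=.233
def wp(T,x,v,n): return bed([onbed(x,v,n)],T)[0].round(1)
T=(513.1,274.4,psi)
o=get_obs()
# A: tool along -normal tilt -45, pregrasp 70 above, grip v=84
R1=frame(psi,-45); n=R1[:,1]
g=wp(T,52.6,84,9); print("A block pt",g)
pre=g-n*90; print(pre)
Rb=frame(psi,45); gb=wp(T,-50.0,92,9); print("B grip pt",gb,"pre",gb-Rb[:,1]*70)
plan([(pre+[0,0,40],slerp(o["orientation"],R1,.75),0),(pre,R1,0)])
```

```text
0 [[257.0, 356.0], [265.0, 415.0], [529.0, 356.0], [521.0, 414.0]]
6 [[262.0, 349.0], [269.0, 406.0], [524.0, 348.0], [516.0, 405.0]]
13 [[267.0, 341.0], [274.0, 396.0], [518.0, 340.0], [512.0, 396.0]]
19 [[272.0, 334.0], [277.0, 388.0], [514.0, 333.0], [508.0, 388.0]]
A block pt [569.  266.6  85.8]
[554.30577356 328.51994597 149.43961031]
B grip pt [470.5 237.4  91.4] pre [481.92884279 189.24004202 140.89747468]
[-8.0, 24.0, 15.2, -0.01, 0.02, -1.14, 0],[-15.9, 47.9, 30.5, -0.01, 0.04, -2.27, 0],[-23.9, 71.9, 45.7, -0.02, 0.06, -3.41, 0],[-31.8, 95.8, 60.9, -0.03, 0.08, -4.54, 0],[-39.8, 119.8, 76.2, -0.03, 0.1, -5.68, 0],

[-4.4, 6.7, 0.0, 0.0, 0.01, -0.38, 0],[-8.9, 13.3, 0.0, 0.0, 0.01, -0.76, 0],[-13.3, 20.0, 0.0, -0.01, 0.02, -1.14, 0],[-17.7, 26.6, 0.0, -0.01, 0.03, -1.51, 0],[-22.2, 33.3, 0.1, -0.01, 0.03, -1.89, 0],
```

>>> step_arm(commands=[-8,24,15,0,0,-1.14,0,-16,48,30,0,0,-2.27,0,-24,72,46,0,0,-3.4,0,-32,96,61,0,0,-4.54,0,-40,120,76,0,0,-5.68,0])

```text
time: 2.7
eef_pos: [559.5, 319.1, 188.8]
orientation: [[0.19, 0.132, 0.973], [-0.803, -0.549, 0.231], [0.564, -0.826, 0.001]]
contact_force: [-0.2, 0.9, -1.4]
grip_width: 85.7
```

>>> step_arm(commands=[-8,10,0,0,0,-0.7,0,-15,20,0,0,0,-1.3,0,-22,33,0,0,0,-1.89,0,-22,33,0,0,0,-1.89,0,-22,33,0,0,0,-1.89,0])

```text
time: 3.2
eef_pos: [558.9, 318.0, 149.3]
orientation: [[0.163, 0.164, 0.973], [-0.682, -0.693, 0.231], [0.713, -0.702, -0.001]]
contact_force: [0.7, -0.7, 1.4]
grip_width: 85.2
```

Run:
```python
from h import *
o=get_obs(); print(o["joint_pos"].round(2),o["eef_pos"])
R=frame(.233,-45); print(np.degrees(np.linalg.norm(Ro.from_matrix(R.T@o["orientation"]).as_rotvec())))
g=np.array([569.,266.6,85.8])
plan([(g-R[:,1]*30,R,0),(g-R[:,1]*7,R,0)])
```

```text
[-0.67  0.91 -0.39  1.07  0.86  1.81 -0.84] [558.85081123 317.96375002 149.28009704]
0.4465026593826352
[-1.7, 10.4, -0.4, 0.0, 0.0, 0.01, 0],[-3.3, 20.7, -0.8, 0.0, 0.0, 0.03, 0],[-5.0, 31.1, -1.2, 0.0, 0.01, 0.04, 0],[-6.6, 41.5, -1.6, 0.0, 0.01, 0.06, 0],[-8.3, 51.8, -1.9, 0.01, 0.01, 0.07, 0],

[0.0, 4.6, 0.0, 0.0, 0.0, 0.0, 0],[0.0, 9.2, 0.0, 0.0, 0.0, 0.0, 0],[0.0, 13.8, 0.0, 0.0, 0.0, 0.0, 0],[0.0, 18.4, 0.0, 0.0, 0.0, 0.0, 0],[0.0, 23.0, 0.0, 0.0, 0.0, 0.0, 0],
```

>>> step_arm(commands=[-2,13,0,0,0,0,0,-4,26,-1,0,0,0,0,-6,39,-1.5,0,0,0.05,0,-8,52,-2,0,0,0.05,0,-8,52,-2,0,0,0.05,0])

```text
time: 3.7
eef_pos: [564.5, 283.8, 106.1]
orientation: [[0.163, 0.161, 0.974], [-0.684, -0.692, 0.229], [0.711, -0.703, -0.003]]
contact_force: [0.4, 0.5, 0.0]
grip_width: 85.7
```

Run:
```python
from h import *
R=frame(.233,-45); g=np.array([569.,266.6,85.8])
p,Rr,im=snap("w2"); print(p, g-R[:,1]*30, np.degrees(Ro.from_matrix(Rr.T@R).as_rotvec()))
plan([(g-R[:,1]*7,R,0)])
T=(513.1,274.4,.233)
q=projw(bed([onbed(52.6-32,110,16),onbed(52.6+32,110,16),onbed(52.6+32,0,16),onbed(52.6-32,0,16)],T),p,Rr)
mark(im,q,(255,0,0)); cv2.imwrite("pics/w2b.png",im)
```

```text
[564.48034371 283.82313161 106.09689682] [564.10192452 287.23998199 107.01320344] [0.20523562 0.01809559 0.3041186 ]
[-0.3, 4.3, 0.0, 0.0, 0.0, 0.01, 0],[-0.5, 8.6, 0.1, 0.01, 0.0, 0.01, 0],[-0.8, 12.9, 0.1, 0.01, 0.0, 0.02, 0],[-1.1, 17.1, 0.1, 0.02, 0.0, 0.03, 0],[-1.4, 21.4, 0.2, 0.02, 0.0, 0.04, 0],
```

View pics/w2b.png

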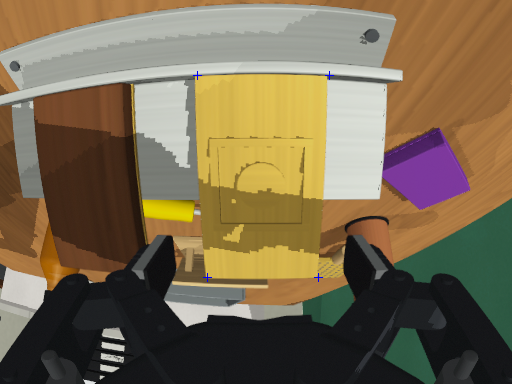

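>>> step_arm(commands=[-0.5,7,0,0,0,0,0,-1,14,0,0,0,0,0,-1.4,21.4,0,0,0,0,0,-1.4,21.4,0,0,0,0,0,-1.4,21.4,0,0,0,0,0.3])

```text
time: 4.25
eef_pos: [567.6, 273.1, 91.3]
orientation: [[0.163, 0.164, 0.973], [-0.686, -0.69, 0.231], [0.709, -0.705, -0.0]]
contact_force: [-0.1, 0.1, -0.6]
grip_width: 73.4
```

>>> step_arm(commands=[0,0,0,0,0,0,0.6,0,0,0,0,0,0,1,0,0,0,0,0,0,1,0,0,0,0,0,0,1,0,0,0,0,0,0,1])

```text
time: 4.75
eef_pos: [567.6, 274.0, 92.0]
orientation: [[0.163, 0.165, 0.973], [-0.687, -0.689, 0.232], [0.708, -0.706, 0.001]]
contact_force: [-0.1, 2.0, 3.9]
grip_width: 62.3
```

Run:
```python
from h import *
p,Rr,im=snap("w3"); o=get_obs(); print(p,o["contact_force"],o["grip_width"])
I=np.eye(3)
for y in (6,9,12,15,18): mark(im,projw([(-11,y,-32),(-11,y,32)],np.zeros(3),I),(0,0,255))
cv2.imwrite("pics/w3b.png",cv2.resize(im[180:340,110:410],None,fx=2.6,fy=2.6,interpolation=cv2.INTER_CUBIC))
```

```text
[567.59608562 273.99846892  91.96795882] [-0.98157119  3.0592078   3.78737756] 62.34421117180594
```

View pics/w3b.png

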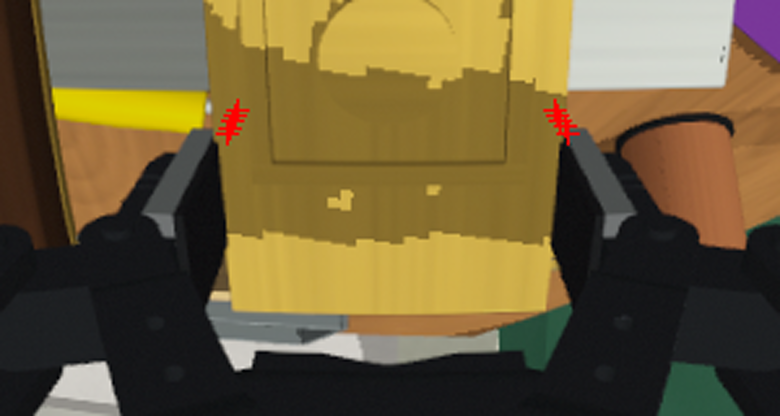

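The block is gripped (62 mm opening), with the tips a few mm short of its back.

Run:
```python
from h import *
o=get_obs(); p,R=o["eef_pos"],o["orientation"]
c=R.T@(bed([onbed(52.6,55,9)],(513.1,274.4,.233))[0]-p); print("block centre in tool",c.round(1))
TT=(510.6,-288.8,-.089); R1=frame(-.089,0)
ctr=bed([(52,0,15)],TT)[0]; tgt=ctr-R1@c; print("tgt",tgt)
plan([(p-60*R[:,1]+[0,0,10],R,1),((540,210,260),slerp(R,R1,.5),1),((545,10,280),R1,1),(tgt+[0,0,200]+[-.0,100,0],R1,1),(tgt+[0,0,90],R1,1)])
```

```text
block centre in tool [-28.1   9.7  -0.4]
tgt [ 560.25491156 -321.46430176   24.70899212]
[1.4, -13.4, 0.0, 0.0, 0.0, 0.0, 1],[2.8, -26.8, 0.0, 0.0, 0.0, 0.0, 1],[4.2, -40.2, 0.0, 0.0, 0.0, 0.0, 1],[5.7, -53.6, 0.0, 0.0, 0.0, 0.0, 1],[7.1, -67.1, 0.0, 0.0, 0.0, 0.0, 1],

[30.3, -2.4, -8.3, -0.12, 0.29, 0.74, 1],[60.5, -4.8, -16.6, -0.24, 0.58, 1.49, 1],[90.8, -7.2, -24.9, -0.37, 0.88, 2.23, 1],[121.0, -9.6, -33.2, -0.49, 1.17, 2.98, 1],[151.3, -12.0, -41.5, -0.61, 1.46, 3.72, 1],

[38.5, 11.6, -1.8, -0.12, 0.29, 0.74, 1],[76.9, 23.1, -3.5, -0.24, 0.58, 1.49, 1],[115.4, 34.7, -5.3, -0.37, 0.88, 2.23, 1],[153.9, 46.3, -7.0, -0.49, 1.17, 2.98, 1],[192.4, 57.8, -8.8, -0.61, 1.46, 3.72, 1],

[45.8, 11.1, 7.2, 0.0, 0.0, 0.0, 1],[91.7, 22.1, 14.3, 0.0, 0.0, 0.0, 1],[137.5, 33.2, 21.5, 0.0, 0.0, 0.0, 1],[183.4, 44.2, 28.6, 0.0, 0.0, 0.0, 1],[229.2, 55.3, 35.8, 0.0, 0.0, 0.0, 1],

[19.9, 22.0, 1.8, 0.0, 0.0, 0.0, 1],[39.8, 44.0, 3.6, 0.0, 0.0, 0.0, 1],[59.8, 66.0, 5.3, 0.0, 0.0, 0.0, 1],[79.7, 88.0, 7.1, 0.0, 0.0, 0.0, 1],[99.6, 110.0, 8.9, 0.0, 0.0, 0.0, 1],
```

>>> step_arm(commands=[1,-10,0,0,0,0,1,2,-24,0,0,0,0,1,4,-38,0,0,0,0,1,5.5,-53,0,0,0,0,1,7,-67,0,0,0,0,1])

```text
time: 5.3
eef_pos: [557.4, 316.2, 144.8]
orientation: [[0.164, 0.164, 0.973], [-0.687, -0.688, 0.232], [0.708, -0.706, 0.0]]
contact_force: [0.4, -0.1, -2.9]
grip_width: 62.1
```

>>> step_arm(commands=[30,-2.5,-8,-0.12,0.3,0.74,1,60,-5,-17,-0.24,0.6,1.5,1,91,-7,-25,-0.37,0.9,2.23,1,121,-10,-33,-0.5,1.2,3,1,151,-12,-41.5,-0.6,1.46,3.72,1])

```text
time: 5.8
eef_pos: [540.0, 209.2, 261.4]
orientation: [[0.053, 0.059, 0.997], [-0.923, -0.379, 0.071], [0.382, -0.924, 0.035]]
contact_force: [0.4, -0.2, -2.4]
grip_width: 62.4
```

>>> step_arm(commands=[38,11,-2,-0.12,0.3,0.74,1,77,23,-3.5,-0.24,0.6,1.5,1,115,34,-5,-0.37,0.9,2.23,1,154,46,-7,-0.5,1.2,3,1,192,58,-9,-0.6,1.46,3.72,1])

```text
time: 6.3
eef_pos: [544.4, 8.0, 280.8]
orientation: [[-0.089, 0.003, 0.996], [-0.996, -0.001, -0.089], [0.0, -1.0, 0.003]]
contact_force: [1.8, -0.3, -3.3]
grip_width: 62.1
```

>>> step_arm(commands=[46,11,7,0,0,0,1,92,22,14,0,0,0,1,138,33,21,0,0,0,1,184,44,28,0,0,0,1,229,55,36,0,0,0,1])

```text
time: 6.8
eef_pos: [559.8, -223.5, 225.0]
orientation: [[-0.088, 0.0, 0.996], [-0.996, -0.003, -0.088], [0.003, -1.0, 0.001]]
contact_force: [0.8, 1.3, -3.2]
grip_width: 62.3
```

>>> step_arm(commands=[25,25,2,0,0,0,1,50,50,4,0,0,0,1,80,80,7,0,0,0,1,100,110,9,0,0,0,1,100,110,9,0,0,0,1])

```text
time: 7.3
eef_pos: [554.9, -326.3, 109.0]
orientation: [[-0.094, -0.011, 0.995], [-0.996, -0.001, -0.094], [0.002, -1.0, -0.011]]
contact_force: [-0.8, -0.6, -3.6]
grip_width: 62.1
```

Run:
```python
from h import *
p,R,im=snap("w4"); o=get_obs(); print(p,R.round(3).tolist(),o["grip_width"],o["contact_force"],o["joint_pos"].round(2))
TT=(510.6,-288.8,-.089); R1=frame(-.089,0)
big=cv2.resize(im,None,fx=1.5,fy=1.5,interpolation=cv2.INTER_CUBIC)
mark(big,projw(bed([(a*132,b*72,55) for a in(-1,1) for b in (-1,1)],TT),p,R)*1.5,(0,0,255))
mark(big,projw(bed([(a*132,b*72,6) for a in(-1,1) for b in (-1,1)],TT),p,R)*1.5,(0,255,0))
c=np.array([-28.1,9.7,-.4])
mark(big,projw([p+R@(c+[sx*55,-7,sz*32]) for sx in(-1,1) for sz in(-1,1)],p,R)*1.5,(255,0,0))
cv2.imwrite("pics/w4b.png",big)
tgt=np.array([560.3,-321.5,24.7])
plan([(tgt+[0,0,40],R1,1),(tgt+[0,0,6],R1,1)])
```

```text
[ 554.88143726 -326.33465682  109.04910297] [[-0.094, -0.011, 0.995], [-0.996, -0.001, -0.094], [0.002, -1.0, -0.011]] 62.012442133446754 [ 6.18844114e-04  4.15517180e-01 -2.47135845e+00] [ 0.72  0.63 -0.35  1.4   0.23  1.15  0.24]
[-0.5, 9.4, 0.6, 0.01, -0.01, 0.0, 1],[-1.0, 18.8, 1.2, 0.02, -0.01, 0.0, 1],[-1.5, 28.2, 1.8, 0.04, -0.02, 0.01, 1],[-2.0, 37.6, 2.4, 0.05, -0.02, 0.01, 1],[-2.5, 47.0, 2.9, 0.06, -0.03, 0.01, 1],

[0.0, 6.8, 0.0, 0.0, 0.0, 0.0, 1],[0.0, 13.6, 0.0, 0.0, 0.0, 0.0, 1],[0.0, 20.4, 0.0, 0.0, 0.0, 0.0, 1],[0.0, 27.2, 0.0, 0.0, 0.0, 0.0, 1],[0.0, 34.0, 0.0, 0.0, 0.0, 0.0, 1],
```

View pics/w4b.png

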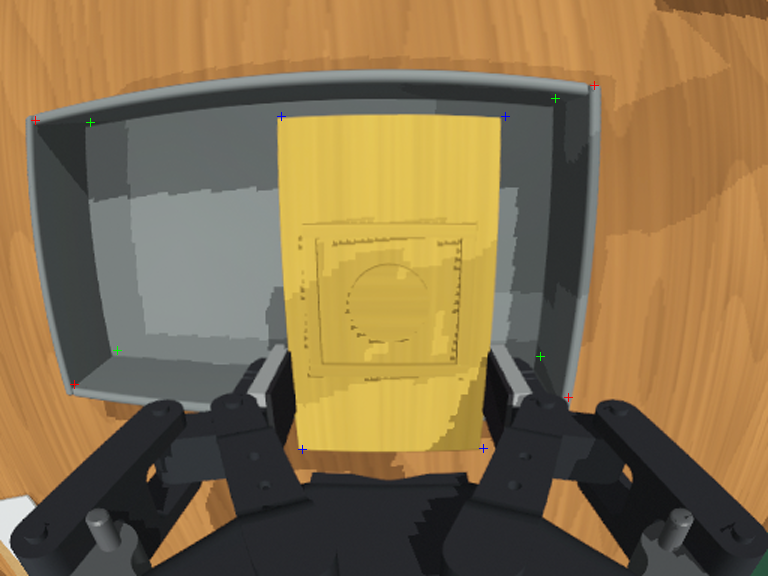

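>>> step_arm(commands=[-0.5,12,1,0,0,0,1,-1,24,2,0,0,0,1,-2,36,2.5,0,0,0,1,-2.5,47,3,0.06,0,0,1,-2.5,47,3,0.06,0,0,1])

```text
time: 7.85
eef_pos: [562.3, -318.4, 65.2]
orientation: [[-0.088, 0.003, 0.996], [-0.996, 0.0, -0.088], [-0.001, -1.0, 0.003]]
contact_force: [-1.1, 0.3, -3.3]
grip_width: 61.9
```

>>> step_arm(commands=[0,10,0,0,0,0,1,0,20,0,0,0,0,1,0,28,0,0,0,0,1,0,33,0,0,0,0,1,0,33,0,0,0,0,1])

```text
time: 8.35
eef_pos: [563.4, -319.5, 33.3]
orientation: [[-0.089, 0.006, 0.996], [-0.996, -0.001, -0.089], [0.0, -1.0, 0.006]]
contact_force: [-0.5, 0.3, -2.2]
grip_width: 62.0
```

>>> step_arm(commands=[0,0.5,0,0,0,0,1,0,1,0,0,0,0,1,0,1.5,0,0,0,0,1,0,2,0,0,0,0,1,0,2,0,0,0,0,1])

```text
time: 8.85
eef_pos: [564.2, -319.8, 32.7]
orientation: [[-0.089, 0.008, 0.996], [-0.996, -0.002, -0.089], [0.001, -1.0, 0.008]]
contact_force: [-0.8, 0.4, -2.2]
grip_width: 62.2
```

>>> step_arm(commands=[0,1,0,0,0,0,1,0,2,0,0,0,0,1,0,3,0,0,0,0,1,0,4,0,0,0,0,1,0,4,0,0,0,0,1])

```text
time: 9.35
eef_pos: [564.0, -319.7, 28.3]
orientation: [[-0.089, 0.007, 0.996], [-0.996, -0.002, -0.089], [0.001, -1.0, 0.007]]
contact_force: [-0.1, 0.0, -2.8]
grip_width: 62.3
```

>>> step_arm(commands=[0,0.5,0,0,0,0,1,0,1,0,0,0,0,1,0,1.5,0,0,0,0,1,0,2,0,0,0,0,1,0,2,0,0,0,0,1])

```text
time: 9.85
eef_pos: [564.2, -319.8, 26.5]
orientation: [[-0.089, 0.007, 0.996], [-0.996, -0.002, -0.089], [0.001, -1.0, 0.008]]
contact_force: [-0.0, -0.1, -2.1]
grip_width: 62.0
```

>>> step_arm(commands=[0,0.5,0,0,0,0,1,0,1,0,0,0,0,1,0,1.5,0,0,0,0,1,0,1.5,0,0,0,0,1,0,1.5,0,0,0,0,1])

```text
time: 10.35
eef_pos: [564.3, -319.9, 25.6]
orientation: [[-0.089, 0.008, 0.996], [-0.996, -0.002, -0.089], [0.001, -1.0, 0.008]]
contact_force: [-1.6, 0.8, 2.1]
grip_width: 62.1
```

>>> step_arm(commands=[0,0.5,0,0,0,0,1,0,1,0,0,0,0,1,0,1,0,0,0,0,1,0,1,0,0,0,0,1,0,1,0,0,0,0,1])

```text
time: 10.85
eef_pos: [564.3, -319.9, 25.5]
orientation: [[-0.089, 0.008, 0.996], [-0.996, -0.002, -0.089], [0.002, -1.0, 0.008]]
contact_force: [-2.6, 0.9, 7.5]
grip_width: 61.9
```

Contact came at z 25.6 against 24.7 predicted, so the block is on the floor. Now I'll open and retreat.

>>> step_arm(commands=[0,-0.5,0,0,0,0,0.5,0,-0.5,0,0,0,0,0,0,-0.5,0,0,0,0,0,0,-0.5,0,0,0,0,0,0,-0.5,0,0,0,0,0])

```text
time: 11.35
eef_pos: [564.3, -319.8, 24.3]
orientation: [[-0.089, 0.008, 0.996], [-0.996, -0.002, -0.089], [0.001, -1.0, 0.008]]
contact_force: [0.1, 0.6, 0.3]
grip_width: 85.1
```

>>> step_arm(commands=[0,-10,0,0,0,0,0,0,-30,0,0,0,0,0,0,-70,0,0,0,0,0,0,-115,0,0,0,0,0,0,-160,0,0,0,0,0])

```text
time: 11.85
eef_pos: [562.9, -319.3, 186.8]
orientation: [[-0.089, 0.008, 0.996], [-0.996, -0.002, -0.088], [0.001, -1.0, 0.008]]
contact_force: [0.2, -1.1, -0.1]
grip_width: 85.4
```

Run:
```python
from h import *
p,R,im=snap("w5"); print(p)
s=grab_frame("scene")[:,:,::-1]; cv2.imwrite("pics/s5.png",s)
T=(513.1,274.4,.233); Rb=frame(.233,45)
gb=bed([onbed(-50,92,9)],T)[0]; pre=gb-70*Rb[:,1]; print(gb,pre)
plan([((540,-110,260),slerp(R,Rb,.2),0),((510,80,260),slerp(R,Rb,.55),0),(pre+[0,0,60],Rb,0),(pre,Rb,0)])
```

```text
[ 562.90490615 -319.31153521  186.81158859]
[470.49826956 237.37296287  91.4177849 ] [481.92711234 189.21300489 140.91525958]
[-41.5, -13.7, -9.0, -0.08, -0.11, 0.31, 0],[-82.9, -27.3, -18.0, -0.16, -0.23, 0.62, 0],[-124.4, -41.0, -26.9, -0.24, -0.34, 0.93, 0],[-165.9, -54.7, -35.9, -0.32, -0.45, 1.24, 0],[-207.3, -68.3, -44.9, -0.41, -0.57, 1.56, 0],

[-37.4, 5.9, -7.0, -0.09, -0.2, 0.52, 0],[-74.7, 11.9, -14.0, -0.18, -0.4, 1.04, 0],[-112.1, 17.8, -21.0, -0.27, -0.61, 1.57, 0],[-149.4, 23.8, -28.0, -0.36, -0.81, 2.09, 0],[-186.8, 29.7, -35.0, -0.45, -1.01, 2.61, 0],

[-15.2, 20.1, -3.3, -0.11, -0.26, 0.67, 0],[-30.5, 40.3, -6.7, -0.23, -0.52, 1.34, 0],[-45.7, 60.4, -10.0, -0.34, -0.78, 2.01, 0],[-60.9, 80.5, -13.4, -0.46, -1.04, 2.68, 0],[-76.2, 100.6, -16.7, -0.57, -1.3, 3.36, 0],

[8.5, 8.5, 0.0, 0.0, 0.0, 0.0, 0],[17.0, 17.0, 0.0, 0.0, 0.0, 0.0, 0],[25.5, 25.5, 0.0, 0.0, 0.0, 0.0, 0],[33.9, 33.9, 0.0, 0.0, 0.0, 0.0, 0],[42.4, 42.4, 0.0, 0.0, 0.0, 0.0, 0],
```

>>> step_arm(commands=[-41,-14,-9,-0.08,-0.11,0.31,0,-83,-27,-18,-0.16,-0.23,0.62,0,-124,-41,-27,-0.24,-0.34,0.93,0,-166,-55,-36,-0.32,-0.45,1.24,0,-207,-68,-45,-0.4,-0.57,1.56,0])

```text
time: 12.45
eef_pos: [535.8, -107.3, 253.1]
orientation: [[-0.029, -0.024, 0.999], [-0.986, 0.164, -0.025], [-0.163, -0.986, -0.028]]
contact_force: [0.0, -0.4, -0.1]
grip_width: 85.5
```

>>> step_arm(commands=[-37,6,-7,-0.09,-0.2,0.52,0,-75,12,-14,-0.18,-0.4,1.04,0,-112,18,-21,-0.27,-0.6,1.57,0,-149,24,-28,-0.36,-0.8,2.1,0,-187,30,-35,-0.45,-1,2.6,0])

```text
time: 12.95
eef_pos: [505.9, 82.1, 254.1]
orientation: [[0.061, -0.075, 0.995], [-0.903, 0.422, 0.088], [-0.426, -0.904, -0.042]]
contact_force: [0.4, -0.3, 0.1]
grip_width: 85.4
```

>>> step_arm(commands=[-15,20,-3,-0.11,-0.26,0.67,0,-30,40,-7,-0.23,-0.5,1.34,0,-46,60,-10,-0.34,-0.8,2,0,-61,80,-13,-0.46,-1,2.7,0,-76,100,-17,-0.57,-1.3,3.36,0])

```text
time: 13.45
eef_pos: [477.2, 190.5, 196.2]
orientation: [[0.153, -0.172, 0.973], [-0.682, 0.694, 0.23], [-0.715, -0.699, -0.011]]
contact_force: [-0.1, -0.2, -0.7]
grip_width: 85.5
```

Run:
```python
from h import *
o=get_obs(); p,R=o["eef_pos"],o["orientation"]; print(o["joint_pos"].round(2))
T=(513.1,274.4,.233); Rb=frame(.233,45)
gb=bed([onbed(-50,88,9)],T)[0]
plan([(gb-50*Rb[:,1],Rb,0)])
```

```text
[ 0.61  0.55 -0.75  1.73 -0.46  1.17  0.36]
[8.3, 12.2, 1.0, 0.01, -0.02, -0.02, 0],[16.6, 24.4, 2.0, 0.03, -0.03, -0.05, 0],[24.9, 36.5, 3.1, 0.04, -0.05, -0.07, 0],[33.1, 48.7, 4.1, 0.06, -0.06, -0.09, 0],[41.4, 60.9, 5.1, 0.07, -0.08, -0.11, 0],
```

>>> step_arm(commands=[10,15,1,0,0,0,0,21,30,2.5,0,0,0,0,31,46,4,0,0,0,0,41,61,5,0.07,-0.08,-0.1,0,41,61,5,0.07,-0.08,-0.1,0])

```text
time: 13.95
eef_pos: [475.7, 205.8, 122.8]
orientation: [[0.161, -0.168, 0.973], [-0.688, 0.687, 0.233], [-0.708, -0.707, -0.005]]
contact_force: [-0.1, -0.1, 0.2]
grip_width: 85.1
```

Run:
```python
from h import *
p,R,im=snap("w6"); 
T=(513.1,274.4,.233); Rb=frame(.233,45)
gb=bed([onbed(-50,88,9)],T)[0]; print(p,gb-50*Rb[:,1],np.degrees(Ro.from_matrix(R.T@Rb).as_rotvec()))
q=bed([onbed(-50-32,110,18),onbed(-50+32,110,18),onbed(-50-32,0,18),onbed(-50+32,0,18)],T)
mark(im,projw(q,p,R),(255,255,0))
s=cv2.imread("pics/s5.png")[95:215,65:185]; 
cv2.imwrite("pics/w6b.png",np.hstack([im[:, :],cv2.copyMakeBorder(cv2.resize(s,(288,288),interpolation=cv2.INTER_CUBIC),0,96,0,0,0)]))
plan([(gb,Rb,0)])
```

```text
[475.65682112 205.81676963 122.79772676] [478.00865196 205.72499048 123.94469683] [ 0.29147538 -0.15281789 -0.04713787]
[0.1, 10.0, 0.3, 0.01, 0.0, 0.0, 0],[0.1, 19.9, 0.6, 0.01, -0.01, 0.0, 0],[0.2, 29.9, 0.9, 0.02, -0.01, -0.01, 0],[0.3, 39.8, 1.2, 0.02, -0.02, -0.01, 0],[0.4, 49.8, 1.5, 0.03, -0.02, -0.01, 0],
```

View pics/w6b.png

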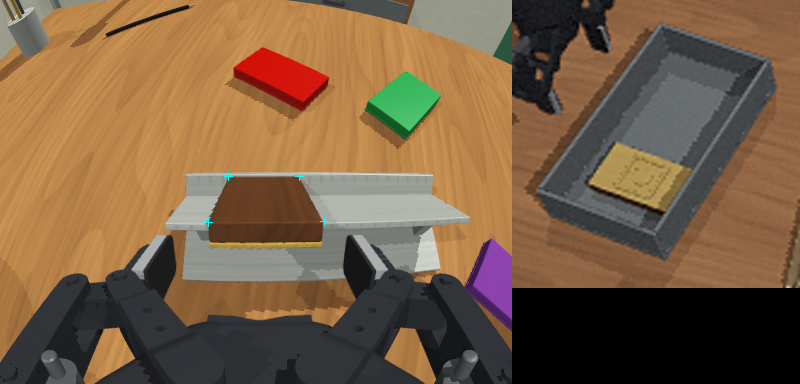

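Block A lies flat in the tote, brass up. The corners predicted for block B match the picture, so I'll advance.

>>> step_arm(commands=[0,13,0.5,0,0,0,0,0,26,1,0,0,0,0,0,40,1.5,0,0,0,0,0.4,50,1.8,0,0,0,0,0.4,50,1.8,0,0,0,0])

```text
time: 14.5
eef_pos: [470.4, 241.0, 88.9]
orientation: [[0.163, -0.166, 0.973], [-0.687, 0.688, 0.233], [-0.708, -0.706, -0.002]]
contact_force: [-0.4, -0.3, 0.5]
grip_width: 85.5
```

>>> step_arm(commands=[0,0,0,0,0,0,0.3,0,0,0,0,0,0,0.6,0,0,0,0,0,0,1,0,0,0,0,0,0,1,0,0,0,0,0,0,1])

```text
time: 15.0
eef_pos: [471.8, 239.5, 89.3]
orientation: [[0.162, -0.163, 0.973], [-0.688, 0.688, 0.23], [-0.707, -0.707, -0.001]]
contact_force: [-1.1, -3.6, 6.1]
grip_width: 63.3
```

Run:
```python
from h import *
o=get_obs(); p,R=o["eef_pos"],o["orientation"]; print(p,o["contact_force"],o["grip_width"])
T=(513.1,274.4,.233); TR=(580.7,-24.9,.233+np.pi)
c=R.T@(bed([onbed(-50,55,9)],T)[0]-p); print("centre in tool",c.round(1))
# rest: tool points down the rest slope: tilt -45 wrt tray ey
Rr=frame(.233,-45); ctr=bed([onbed(0,55,9)],TR)[0]; tg=ctr-Rr@c; print("rest ctr",ctr,"tgt",tg)
nr=np.array([np.sin(.233)*.707,-np.cos(.233)*.707,.707]) # rest normal
up=p+[0,0,40]+np.array([.231*-0,0,0])
lift=p-R[:,1]*60+[0,0,60]
mid=slerp(R,Rr,.5)
plan([(lift,R,1),((545,110,270),slerp(R,Rr,.3),1),((570,40,260),slerp(R,Rr,.65),1),(tg+nr*40+[0,0,60],Rr,1)])
print(nr)
```

```text
[471.78846481 239.53381558  89.34625232] [-1.13423641 -3.56898157  6.14096242] 63.336829197162245
centre in tool [-0.2 34.3 -1.8]
rest ctr [580.6937861  -24.87381528  65.254834  ] tgt [576.83453501  -1.02791055  89.61225857]
[-8.5, -20.5, 0.0, 0.0, 0.0, 0.0, 1],[-17.0, -41.0, 0.0, 0.0, 0.0, 0.0, 1],[-25.5, -61.5, 0.0, 0.0, 0.0, 0.0, 1],[-33.9, -81.9, 0.0, 0.0, 0.0, 0.0, 1],[-42.4, -102.4, -0.1, 0.0, 0.0, 0.0, 1],

[3.1, -25.3, 8.3, 0.0, 0.0, -0.9, 1],[6.3, -50.6, 16.5, 0.0, 0.0, -1.8, 1],[9.4, -75.8, 24.8, 0.0, 0.0, -2.7, 1],[12.6, -101.1, 33.1, 0.0, 0.0, -3.6, 1],[15.7, -126.4, 41.3, 0.0, 0.0, -4.5, 1],

[14.7, -2.7, 1.6, 0.0, 0.0, -1.05, 1],[29.3, -5.3, 3.3, 0.0, 0.0, -2.1, 1],[44.0, -8.0, 4.9, 0.0, 0.0, -3.15, 1],[58.7, -10.7, 6.6, 0.0, 0.0, -4.2, 1],[73.3, -13.3, 8.2, 0.0, 0.0, -5.25, 1],

[9.7, 19.2, -0.6, 0.0, 0.0, -1.05, 1],[19.5, 38.5, -1.1, 0.0, 0.0, -2.1, 1],[29.2, 57.7, -1.7, 0.0, 0.0, -3.15, 1],[38.9, 76.9, -2.2, 0.0, 0.0, -4.2, 1],[48.7, 96.1, -2.8, 0.0, 0.0, -5.25, 1],

[ 0.16324453 -0.6878955   0.707     ]
```

>>> step_arm(commands=[-5,-12,0,0,0,0,1,-14,-34,0,0,0,0,1,-24,-58,0,0,0,0,1,-33,-80,0,0,0,0,1,-42,-102,0,0,0,0,1])

```text
time: 15.5
eef_pos: [480.9, 197.9, 191.2]
orientation: [[0.162, -0.164, 0.973], [-0.689, 0.687, 0.231], [-0.706, -0.708, -0.002]]
contact_force: [0.1, -0.2, -2.5]
grip_width: 63.3
```

>>> step_arm(commands=[3,-25,8,0,0,-0.9,1,6,-50,16,0,0,-1.8,1,9,-76,25,0,0,-2.7,1,12.5,-101,33,0,0,-3.6,1,16,-126,41,0,0,-4.5,1])

```text
time: 16.0
eef_pos: [544.3, 109.5, 269.3]
orientation: [[0.219, -0.072, 0.973], [-0.927, 0.296, 0.23], [-0.305, -0.952, -0.002]]
contact_force: [0.8, 1.0, -3.3]
grip_width: 63.5
```

>>> step_arm(commands=[15,-3,2,0,0,-1.05,1,29,-5,3,0,0,-2.1,1,44,-8,5,0,0,-3.15,1,59,-11,6.5,0,0,-4.2,1,73,-13,8,0,0,-5.25,1])

```text
time: 16.5
eef_pos: [568.7, 40.9, 258.5]
orientation: [[0.224, 0.053, 0.973], [-0.945, -0.231, 0.23], [0.237, -0.972, -0.001]]
contact_force: [-0.2, 0.2, -3.3]
grip_width: 63.2
```

Run:
```python
from h import *
o=get_obs(); p,R=o["eef_pos"],o["orientation"]; print(p,o["joint_pos"].round(2),o["grip_width"])
Rr=frame(.233,-45);nr=np.array([ 0.16324453,-0.6878955,0.707]); tg=np.array([576.8,-1,89.6])
plan([(tg+nr*40+[0,0,60],Rr,1)])
```

```text
[568.72763677  40.85407107 258.49739782] [ 0.11  0.38 -0.5   1.46  0.42  1.39 -0.21] 63.226491110419296
[10.0, 19.0, -0.3, 0.0, 0.0, -1.04, 1],[19.9, 38.0, -0.7, 0.01, 0.0, -2.09, 1],[29.9, 57.1, -1.0, 0.01, 0.0, -3.13, 1],[39.8, 76.1, -1.3, 0.01, 0.0, -4.17, 1],[49.8, 95.1, -1.7, 0.01, 0.0, -5.22, 1],
```

>>> step_arm(commands=[10,19,0,0,0,-1.04,1,20,38,-0.5,0,0,-2.1,1,30,57,-1,0,0,-3.13,1,40,76,-1.3,0,0,-4.17,1,50,95,-1.7,0,0,-5.2,1])

```text
time: 17.0
eef_pos: [583.2, -27.4, 176.7]
orientation: [[0.165, 0.163, 0.973], [-0.691, -0.685, 0.232], [0.704, -0.71, -0.0]]
contact_force: [-0.5, -0.5, -2.8]
grip_width: 63.4
```

Run:
```python
from h import *
p,R,im=snap("w7"); o=get_obs(); print(p,R.round(3).tolist(),o["joint_pos"].round(2),o["grip_width"])
TR=(580.7,-24.9,.233+np.pi)
mark(im,projw(bed([(-70,-15.6,68),(70,-15.6,68),(70,46.6,34.1),(-70,46.6,34.1)],TR),p,R),(0,255,0))
mark(im,projw(bed([(-70,32.5,20),(70,32.5,20)],TR),p,R),(255,0,255))
c=np.array([-.2,34.3,-1.8]); mark(im,projw([p+R@(c+[9,sy*55,sz*32]) for sy in(-1,1) for sz in(-1,1)],p,R),(255,255,0))
w=cv2.imread("pics/w5.png"); d=np.load("pics/w5.npz")
mark(w,projw(bed([(-70,-15.6,68),(70,-15.6,68),(70,46.6,34.1),(-70,46.6,34.1)],TR),d["p"],d["R"]),(0,255,0))
a=cv2.resize(im,(480,360)); b=cv2.resize(w,(320,240)); b=cv2.copyMakeBorder(b,0,120,0,0,0)
s=grab_frame("scene")[:,:,::-1].copy(); cv2.imwrite("pics/s7.png",s); f=grab_frame("side")[:,:,::-1].copy()
z=np.hstack([cv2.resize(s[120:230,160:260],(264,240),interpolation=2),cv2.resize(f[150:230,230:330],(300,240),interpolation=2)])
z=cv2.copyMakeBorder(z,0,0,0,800-z.shape[1],0)
cv2.imwrite("pics/w7b.png",np.vstack([np.hstack([a,b]),z]))
```

```text
[583.2370249  -27.37180509 176.70316557] [[0.165, 0.163, 0.973], [-0.691, -0.685, 0.232], [0.704, -0.71, -0.0]] [-0.16  0.53 -0.34  1.69  0.95  1.36 -0.66] 63.65478486867167
```

View pics/w7b.png

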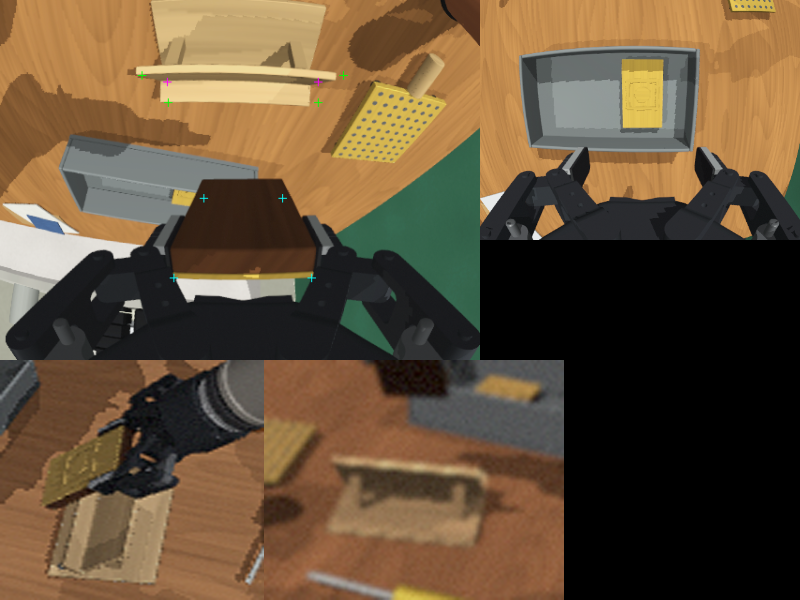

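Run:
```python
from h import *
d=np.load("pics/w7.npz"); p,R=d["p"],d["R"]
X=[(-70,-15.6,68),(70,-15.6,68),(70,46.6,34.1),(-70,46.6,34.1)]
base=projw(bed(X,(580.7,-24.9,.233+np.pi)),p,R)
print((base/1.0667).round(0).tolist())
# order: -x,upper is image right
px=np.array([(336,77),(134,71),(160,102),(310,106)])*1.0667
s=least_squares(lambda q:(projw(bed(X,q),p,R)-px).ravel(),[580,-25,3.37],x_scale=[100,100,1]); print(s.x, s.fun.round(1))
TR=s.x; a=TR[2]-np.pi; print("yaw",a)
XY=[(-70,-15.6,68),(70,-15.6,68),(70,32.5,20),(-70,32.5,20)]
print((proj('scene',bed(XY,TR))-[(208,210),(215.4,166.6),(196,173.5),(191.5,217)]).round(1).tolist())
c=np.array([-.2,34.3,-1.8]); Rr=frame(a,-45); ctr=bed([onbed(0,55,9)],TR)[0]; tg=ctr-Rr@c
nr=np.array([np.sin(a)*.707,-np.cos(a)*.707,.707]); print("tg",tg, nr)
plan([(tg+nr*4-Rr[:,1]*25,Rr,1),(tg+nr*2.5-Rr[:,1]*5,Rr,1)])
```

```text
[[343.0, 75.0], [142.0, 75.0], [168.0, 102.0], [318.0, 102.0]]
[575.48624452 -26.08744677   3.33044959] [ 0.1  0.7  0.7  1.4 -0.6 -1.6 -0.4 -1.8]
yaw 0.18885693979229679
[[-1.0, -1.6], [-0.3, -2.7], [3.3, -1.4], [-1.0, -1.5]]
tg [572.72242593  -2.03947699  89.65001795] [ 0.13272955 -0.69442917  0.707     ]
[-14.9, 3.4, -0.3, -0.05, 0.07, -0.02, 1],[-29.8, 6.8, -0.6, -0.1, 0.15, -0.03, 1],[-44.7, 10.2, -0.9, -0.15, 0.22, -0.05, 1],[-59.6, 13.6, -1.2, -0.2, 0.29, -0.06, 1],[-74.4, 17.0, -1.5, -0.25, 0.37, -0.08, 1],

[-0.3, 4.0, 0.0, 0.0, 0.0, 0.0, 1],[-0.6, 8.0, 0.0, 0.0, 0.0, 0.0, 1],[-0.9, 12.0, 0.0, 0.0, 0.0, 0.0, 1],[-1.2, 16.0, 0.0, 0.0, 0.0, 0.0, 1],[-1.5, 20.0, 0.0, 0.0, 0.0, 0.0, 1],
```

>>> step_arm(commands=[-15,3,0,0,0,0,1,-30,7,-0.6,-0.1,0.15,0,1,-45,10,-1,-0.15,0.22,0,1,-60,14,-1.2,-0.2,0.3,0,1,-71,17,-1.5,-0.25,0.37,-0.1,1])

```text
time: 17.65
eef_pos: [574.2, 9.8, 116.7]
orientation: [[0.122, 0.138, 0.983], [-0.696, -0.694, 0.184], [0.707, -0.707, 0.011]]
contact_force: [0.9, -0.4, -2.5]
grip_width: 63.3
```

>>> step_arm(commands=[0,3,0,0,0,0,1,-1,6,0,0,0,0,1,-1.5,9,0,0,0,0,1,-2,12,0,0,0,0,1,-2,12,0,0,0,0,1])

```text
time: 18.15
eef_pos: [574.4, 0.9, 105.6]
orientation: [[0.125, 0.136, 0.983], [-0.692, -0.698, 0.185], [0.711, -0.703, 0.007]]
contact_force: [-0.0, 0.1, -2.6]
grip_width: 63.2
```

Run:
```python
from h import *
o=get_obs(); p,R=o["eef_pos"],o["orientation"]; Rr=frame(.189,-45); tg=np.array([572.7,-2,89.65])
print("TCP rel. to rest target in tool axes",(Rr.T@(p-tg)).round(1),Ro.from_matrix(R.T@Rr).as_rotvec().round(3),o["contact_force"].round(1),"tool",(R.T@o["contact_force"]).round(1))
```

```text
TCP rel. to rest target in tool axes [  9.5 -13.    2.2] [-0.003 -0.008  0.005] [-0.   0.1 -2.6] tool [-1.9  1.8 -0. ]
```

>>> step_arm(commands=[-2,3,0,0,0,0,1,-3,5,-0.5,0,0,0,1,-5,8,-1,0,0,0,1,-6,10,-1,0,0,0,1,-6,10,-1,0,0,0,1])

```text
time: 18.65
eef_pos: [573.8, -1.3, 93.5]
orientation: [[0.127, 0.136, 0.983], [-0.692, -0.697, 0.186], [0.711, -0.704, 0.006]]
contact_force: [-0.2, 0.6, -2.5]
grip_width: 63.1
```

>>> step_arm(commands=[0,0.5,0,0,0,0,1,0,1,0,0,0,0,1,0,1.5,0,0,0,0,1,0,2,0,0,0,0,1,0,2,0,0,0,0,1])

```text
time: 19.15
eef_pos: [574.4, -2.6, 92.6]
orientation: [[0.126, 0.137, 0.983], [-0.692, -0.697, 0.186], [0.711, -0.704, 0.007]]
contact_force: [-0.4, 0.1, -2.6]
grip_width: 63.3
```

```bash
cat > rel.py <<'E'
from h import *
o=get_obs(); p,R=o["eef_pos"],o["orientation"]; Rr=frame(.189,-45); tg=np.array([572.7,-2,89.65])
print("rel",(Rr.T@(p-tg)).round(1),"force tool",(R.T@o["contact_force"]).round(1),o["torque"].round(2))
E
python3 rel.py
```

```text
rel [ 2.7 -1.5  1.5] force tool [-1.9  1.7 -0.4] [ 1.16  0.2  -0.03]
```

No contact yet. I'll ease on toward the lip, then the bed.

>>> step_arm(commands=[0,0.5,0,0,0,0,1,0,1,0,0,0,0,1,0,1.5,0,0,0,0,1,0,2,0,0,0,0,1,0,2,0,0,0,0,1])

```text
time: 19.65
eef_pos: [574.6, -4.0, 91.2]
orientation: [[0.126, 0.137, 0.983], [-0.692, -0.697, 0.186], [0.711, -0.704, 0.007]]
contact_force: [-0.1, 0.1, -3.0]
grip_width: 62.9
```

>>> step_arm(commands=[-0.5,0,0,0,0,0,1,-1,0,0,0,0,0,1,-1.5,0,0,0,0,0,1,-2,0,0,0,0,0,1,-2,0,0,0,0,0,1])

```text
time: 20.15
eef_pos: [574.4, -2.6, 90.0]
orientation: [[0.126, 0.137, 0.983], [-0.692, -0.698, 0.186], [0.711, -0.703, 0.007]]
contact_force: [0.2, -0.8, -1.4]
grip_width: 63.3
```

```bash
python3 rel.py
```

```text
rel [0.9 0.4 1.6] force tool [-0.4  1.6  0.1] [ 0.96  0.2  -0.03]
```

>>> step_arm(commands=[-0.5,0.5,0,0,0,0,1,-0.5,1,0,0,0,0,1,-0.5,1.5,0,0,0,0,1,-0.5,2,0,0,0,0,1,-0.5,2,0,0,0,0,1])

```text
time: 20.65
eef_pos: [574.8, -4.0, 88.6]
orientation: [[0.125, 0.137, 0.983], [-0.692, -0.698, 0.186], [0.711, -0.703, 0.008]]
contact_force: [0.6, -0.4, 1.4]
grip_width: 63.7
```

>>> step_arm(commands=[0,0.5,0,0,0,0,1,0,1,0,0,0,0,1,0,1.5,0,0,0,0,1,0,2,0,0,0,0,1,0,2,0,0,0,0,1])

```text
time: 21.15
eef_pos: [574.8, -4.0, 88.5]
orientation: [[0.125, 0.138, 0.982], [-0.692, -0.698, 0.186], [0.711, -0.703, 0.008]]
contact_force: [-2.6, 3.0, 9.7]
grip_width: 63.2
```

```bash
python3 rel.py
```

```text
rel [0.8 2.4 1.7] force tool [ 4.5 -9.3 -2. ] [-0.23  0.57 -0.47]
```

>>> step_arm(commands=[0,-0.5,0,0,0,0,0.5,0,-1,0,0,0,0,0,0,-1,0,0,0,0,0,0,-1,0,0,0,0,0,0,-1,0,0,0,0,0])

```text
time: 21.65
eef_pos: [574.6, -4.1, 86.9]
orientation: [[0.127, 0.137, 0.982], [-0.693, -0.697, 0.186], [0.71, -0.704, 0.007]]
contact_force: [0.3, -0.1, -0.5]
grip_width: 85.3
```

>>> step_arm(commands=[0,-10,0,0,0,0,0,0,-30,0,0,0,0,0,0,-55,0,0,0,0,0,0,-80,0,0,0,0,0,0,-110,0,0,0,0,0])

```text
time: 22.15
eef_pos: [559.1, 73.1, 165.5]
orientation: [[0.126, 0.136, 0.983], [-0.692, -0.697, 0.186], [0.711, -0.704, 0.006]]
contact_force: [1.0, -1.1, 0.4]
grip_width: 85.5
```

Run:
```python
from h import *
o=get_obs(); p,R=o["eef_pos"],o["orientation"]; print(p)
TR=np.array([575.49,-26.09,3.33045]); a=.189; Rr=frame(a,-45)
# block seated with TCP offset rel=(0.8,2.4,1.7) from the target
TR[:2]+= (Rr@[0.8,2.4,1.7])[:2]
ctr=bed([onbed(0,55,9)],(*TR[:2],TR[2]))[0]; Rn=frame(a,45); g=bed([onbed(0,84,9)],TR)[0]; print("ctr",ctr,"g",g)
pre=g-Rn[:,1]*80
plan([((580,-10,280),slerp(R,Rn,.3),0),((582,-60,270),slerp(R,Rn,.65),0),(pre+[0,0,40],Rn,0),(pre,Rn,0)])
```

```text
[559.11721745  73.08313975 165.4562428 ]
ctr [577.57979173 -27.96662418  65.254834  ] g [573.7300452   -7.82513835  85.76093065]
[28.3, -4.0, 1.2, 0.0, 0.0, 0.9, 0],[56.6, -7.9, 2.3, -0.01, 0.0, 1.81, 0],[84.9, -11.9, 3.5, -0.01, 0.0, 2.71, 0],[113.2, -15.8, 4.6, -0.02, -0.01, 3.61, 0],[141.5, -19.8, 5.8, -0.02, -0.01, 4.51, 0],

[8.8, 5.0, -1.5, 0.0, 0.0, 1.05, 0],[17.6, 10.0, -2.9, -0.01, 0.0, 2.11, 0],[26.3, 15.0, -4.4, -0.01, 0.0, 3.16, 0],[35.1, 19.9, -5.9, -0.02, -0.01, 4.21, 0],[43.9, 24.9, -7.3, -0.02, -0.01, 5.27, 0],

[4.8, 16.9, 0.3, 0.0, 0.0, 1.05, 0],[9.6, 33.8, 0.6, -0.01, 0.0, 2.11, 0],[14.4, 50.6, 0.9, -0.01, 0.0, 3.16, 0],[19.2, 67.5, 1.2, -0.02, -0.01, 4.21, 0],[24.0, 84.4, 1.5, -0.02, -0.01, 5.27, 0],

[5.7, 5.7, 0.0, 0.0, 0.0, 0.0, 0],[11.3, 11.3, 0.0, 0.0, 0.0, 0.0, 0],[17.0, 17.0, 0.0, 0.0, 0.0, 0.0, 0],[22.6, 22.6, 0.0, 0.0, 0.0, 0.0, 0],[28.3, 28.3, 0.0, 0.0, 0.0, 0.0, 0],
```

>>> step_arm(commands=[28,-4,1,0,0,0.9,0,57,-8,2,0,0,1.8,0,85,-12,3.5,0,0,2.7,0,113,-16,4.5,0,0,3.6,0,141,-20,6,0,0,4.5,0])

```text
time: 22.65
eef_pos: [580.5, -9.6, 281.3]
orientation: [[0.176, 0.067, 0.982], [-0.934, -0.303, 0.188], [0.31, -0.951, 0.009]]
contact_force: [0.6, -0.3, -0.6]
grip_width: 85.6
```

>>> step_arm(commands=[9,5,-1.5,0,0,1.05,0,18,10,-3,0,0,2.1,0,26,15,-4.5,0,0,3.16,0,35,20,-6,0,0,4.2,0,44,25,-7,0,0,5.27,0])

```text
time: 23.15
eef_pos: [583.1, -59.9, 270.6]
orientation: [[0.185, -0.035, 0.982], [-0.954, 0.232, 0.188], [-0.234, -0.972, 0.009]]
contact_force: [-0.7, 1.1, 0.1]
grip_width: 85.2
```

>>> step_arm(commands=[5,17,0,0,0,1.05,0,10,34,0.5,0,0,2.1,0,14,50,1,0,0,3.16,0,19,67,1,0,0,4.2,0,24,84,1.5,0,0,5.27,0])

```text
time: 23.65
eef_pos: [586.2, -64.0, 182.2]
orientation: [[0.138, -0.126, 0.982], [-0.692, 0.698, 0.186], [-0.709, -0.705, 0.009]]
contact_force: [0.3, 1.3, 0.1]
grip_width: 85.4
```

Run:
```python
from h import *
o=get_obs(); print(o["joint_pos"].round(2))
Rn=frame(.189,45); g=np.array([573.7,-7.8,85.8]); plan([(g-Rn[:,1]*45,Rn,0)])
```

```text
[ 0.74  0.81 -0.58  1.24 -0.3   1.54  0.5 ]
[5.5, 12.8, -0.5, -0.01, 0.01, 0.0, 0],[11.1, 25.5, -1.0, -0.03, 0.02, -0.01, 0],[16.6, 38.3, -1.4, -0.04, 0.03, -0.01, 0],[22.1, 51.0, -1.9, -0.06, 0.04, -0.02, 0],[27.6, 63.8, -2.4, -0.07, 0.05, -0.02, 0],
```

>>> step_arm(commands=[7,16,-0.6,0,0,0,0,14,32,-1.2,0,0,0,0,21,48,-1.8,0,0,0,0,28,64,-2.4,-0.07,0.05,0,0,28,64,-2.4,-0.07,0.05,0,0])

```text
time: 24.15
eef_pos: [577.4, -37.4, 114.7]
orientation: [[0.13, -0.139, 0.982], [-0.694, 0.694, 0.191], [-0.708, -0.706, -0.006]]
contact_force: [-0.1, -0.6, -0.5]
grip_width: 85.3
```

Run:
```python
from h import *
p,R,im=snap("w8"); Rn=frame(.189,45); g=np.array([573.7,-7.8,85.8])
print(p,(Rn.T@(g-p)).round(1))
TR=(575.49+2.1,-26.09-1.9,3.33045)
big=cv2.resize(im,None,fx=1.5,fy=1.5,interpolation=cv2.INTER_CUBIC)
q=projw(bed([onbed(x,v,16) for x in(-32,32) for v in(0,110)],TR),p,R)*1.5; print(q.round(0).tolist()); mark(big,q,(255,0,0))
cv2.imwrite("pics/w8b.png",big); plan([(g-Rn[:,1]*7,Rn,0)])
```

```text
[577.44154585 -37.44224634 114.70498263] [-0.6 41.5  1.9]
[[464.0, 504.0], [483.0, 281.0], [329.0, 504.0], [312.0, 281.0]]
[-0.1, 7.2, 0.2, 0.01, 0.0, 0.0, 0],[-0.1, 14.4, 0.5, 0.01, -0.01, 0.0, 0],[-0.2, 21.6, 0.7, 0.02, -0.01, 0.0, 0],[-0.2, 28.9, 0.9, 0.03, -0.01, 0.0, 0],[-0.3, 36.1, 1.2, 0.04, -0.02, -0.01, 0],
```

View pics/w8b.png

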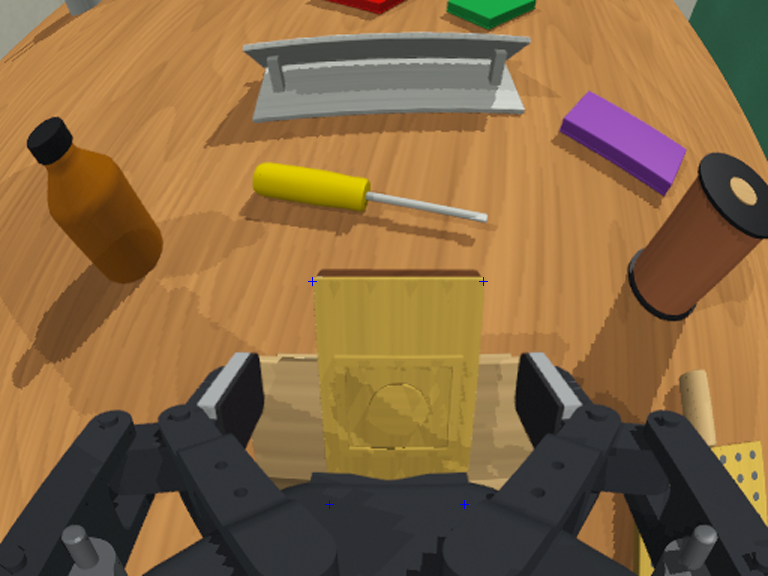

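>>> step_arm(commands=[-1,10,0.5,0,0,0,0,-2,20,1,0,0,0,0,-3,30,2,0,0,0,0,-3,38,2,0,0,0,0,-3,38,2,0,0,0,0])

```text
time: 24.7
eef_pos: [574.6, -8.5, 91.3]
orientation: [[0.132, -0.137, 0.982], [-0.694, 0.694, 0.19], [-0.708, -0.706, -0.004]]
contact_force: [-1.0, -0.2, -0.3]
grip_width: 84.9
```

>>> step_arm(commands=[0,0,0,0,0,0,0.3,0,0,0,0,0,0,0.6,0,0,0,0,0,0,1,0,0,0,0,0,0,1,0,0,0,0,0,0,1])

```text
time: 25.2
eef_pos: [576.0, -10.9, 92.4]
orientation: [[0.131, -0.133, 0.982], [-0.696, 0.694, 0.187], [-0.706, -0.708, -0.001]]
contact_force: [-1.8, -2.7, 4.6]
grip_width: 62.9
```

Run:
```python
from h import *
o=get_obs(); p,R=o["eef_pos"],o["orientation"]; print(p,o["contact_force"],o["grip_width"])
c=R.T@(bed([onbed(0,55,9)],(577.6,-28,3.33045))[0]-p); print("centre in tool",c.round(1))
TT=(510.6,-288.8,-.089); R1=frame(-.089,0); ctr=bed([(-52,0,15)],TT)[0]; tgt=ctr-R1@c; print("tgt",tgt)
plan([(p-60*R[:,1]+[0,0,10],R,1),((560,-110,230),slerp(R,R1,.5),1),((500,-230,220),R1,1),(tgt+[0,0,90],R1,1)])
```

```text
[575.98987214 -10.94230905  92.38880283] [-1.75139048 -2.66152325  4.61344393] 62.87634947221591
centre in tool [31.2  7.2 -1.6]
tgt [ 463.14249438 -253.22004863   22.18916108]
[-1.4, -13.4, 0.0, 0.0, 0.0, 0.0, 1],[-2.8, -26.8, 0.0, 0.0, 0.0, 0.0, 1],[-4.2, -40.2, 0.0, 0.0, 0.0, 0.0, 1],[-5.6, -53.7, 0.0, 0.0, 0.0, 0.0, 1],[-7.1, -67.1, 0.0, 0.0, 0.0, 0.0, 1],

[-4.7, -19.4, -6.9, 0.1, 0.25, -0.74, 1],[-9.3, -38.8, -13.8, 0.21, 0.5, -1.49, 1],[-14.0, -58.2, -20.6, 0.31, 0.75, -2.23, 1],[-18.6, -77.5, -27.5, 0.42, 1.0, -2.97, 1],[-23.3, -96.9, -34.4, 0.52, 1.25, -3.72, 1],

[22.5, -6.7, -13.1, 0.1, 0.25, -0.74, 1],[45.0, -13.5, -26.2, 0.21, 0.5, -1.49, 1],[67.5, -20.2, -39.3, 0.31, 0.75, -2.23, 1],[90.0, -27.0, -52.4, 0.42, 1.0, -2.97, 1],[112.6, -33.7, -65.5, 0.52, 1.25, -3.72, 1],

[5.3, 21.6, -6.9, 0.0, 0.0, 0.0, 1],[10.6, 43.1, -13.9, 0.0, 0.0, 0.0, 1],[15.8, 64.7, -20.8, 0.0, 0.0, 0.0, 1],[21.1, 86.2, -27.7, 0.0, 0.0, 0.0, 1],[26.4, 107.8, -34.6, 0.0, 0.0, 0.0, 1],
```

>>> step_arm(commands=[-1,-10,0,0,0,0,1,-2.5,-24,0,0,0,0,1,-4,-38,0,0,0,0,1,-5.5,-53,0,0,0,0,1,-7,-67,0,0,0,0,1])

```text
time: 25.7
eef_pos: [583.6, -52.8, 144.0]
orientation: [[0.131, -0.134, 0.982], [-0.696, 0.693, 0.187], [-0.706, -0.708, -0.003]]
contact_force: [0.3, -0.1, -3.1]
grip_width: 62.4
```

>>> step_arm(commands=[-5,-19,-7,0.1,0.25,-0.74,1,-9,-39,-14,0.2,0.5,-1.5,1,-14,-58,-21,0.3,0.75,-2.23,1,-19,-77,-27,0.4,1,-3,1,-23,-97,-34,0.52,1.25,-3.72,1])

```text
time: 26.2
eef_pos: [559.9, -109.6, 229.9]
orientation: [[0.035, -0.046, 0.998], [-0.924, 0.378, 0.05], [-0.38, -0.925, -0.029]]
contact_force: [-0.0, -0.3, -2.8]
grip_width: 62.7
```

>>> step_arm(commands=[22,-7,-13,0.1,0.25,-0.74,1,45,-13,-26,0.2,0.5,-1.5,1,67,-20,-39,0.3,0.75,-2.23,1,90,-27,-52,0.4,1,-3,1,113,-34,-65,0.52,1.25,-3.72,1])

```text
time: 26.7
eef_pos: [500.2, -230.2, 219.1]
orientation: [[-0.088, -0.002, 0.996], [-0.996, -0.002, -0.088], [0.002, -1.0, -0.002]]
contact_force: [-0.6, -0.2, -3.4]
grip_width: 62.5
```

Run:
```python
from h import *
o=get_obs(); p,R=o["eef_pos"],o["orientation"]; print(o["joint_pos"].round(2),o["grip_width"])
R1=frame(-.089,0); t=np.array([467,-253.6,22.2])
plan([(t+[0,0,70],R1,1),(t+[0,0,25],R1,1)])
```

```text
[ 0.67  0.36 -0.36  1.55  0.13  1.26  0.2 ] 62.48611636272587
[5.2, 25.4, -6.2, 0.0, 0.0, 0.0, 1],[10.4, 50.8, -12.3, 0.01, 0.0, 0.01, 1],[15.6, 76.2, -18.5, 0.01, 0.0, 0.01, 1],[20.8, 101.6, -24.6, 0.01, 0.01, 0.01, 1],[26.0, 127.0, -30.8, 0.02, 0.01, 0.02, 1],

[0.0, 9.0, 0.0, 0.0, 0.0, 0.0, 1],[0.0, 18.0, 0.0, 0.0, 0.0, 0.0, 1],[0.0, 27.0, 0.0, 0.0, 0.0, 0.0, 1],[0.0, 36.0, 0.0, 0.0, 0.0, 0.0, 1],[0.0, 45.0, 0.0, 0.0, 0.0, 0.0, 1],
```

>>> step_arm(commands=[6,25,-8,0,0,0,1,13,51,-16,0,0,0,1,20,76,-24,0,0,0,1,26,102,-31,0,0,0,1,26,127,-31,0,0,0,1])

```text
time: 27.2
eef_pos: [465.5, -254.0, 90.8]
orientation: [[-0.09, -0.004, 0.996], [-0.996, 0.001, -0.09], [-0.0, -1.0, -0.004]]
contact_force: [0.2, -0.1, -2.7]
grip_width: 61.9
```

>>> step_arm(commands=[0,12,0,0,0,0,1,0,24,0,0,0,0,1,0,36,0,0,0,0,1,0,45,0,0,0,0,1,0,45,0,0,0,0,1])

```text
time: 27.7
eef_pos: [467.0, -252.6, 46.3]
orientation: [[-0.087, -0.003, 0.996], [-0.996, 0.001, -0.087], [-0.001, -1.0, -0.003]]
contact_force: [-0.1, -0.8, -2.7]
grip_width: 62.5
```

>>> step_arm(commands=[0,5,0,0,0,0,1,0,10,0,0,0,0,1,0,14,0,0,0,0,1,0,17,0,0,0,0,1,0,17,0,0,0,0,1])

```text
time: 28.2
eef_pos: [467.2, -253.0, 29.9]
orientation: [[-0.088, -0.002, 0.996], [-0.996, 0.001, -0.088], [-0.0, -1.0, -0.002]]
contact_force: [-0.3, 0.5, -2.6]
grip_width: 62.5
```

>>> step_arm(commands=[0,1,0,0,0,0,1,0,2,0,0,0,0,1,0,3,0,0,0,0,1,0,4,0,0,0,0,1,0,4,0,0,0,0,1])

```text
time: 28.7
eef_pos: [467.4, -253.1, 26.3]
orientation: [[-0.088, -0.002, 0.996], [-0.996, 0.0, -0.088], [-0.0, -1.0, -0.002]]
contact_force: [0.2, -0.4, -1.8]
grip_width: 62.3
```

>>> step_arm(commands=[0,0.5,0,0,0,0,1,0,1,0,0,0,0,1,0,1.5,0,0,0,0,1,0,1.5,0,0,0,0,1,0,1.5,0,0,0,0,1])

```text
time: 29.2
eef_pos: [467.5, -253.2, 24.9]
orientation: [[-0.088, -0.001, 0.996], [-0.996, 0.0, -0.088], [-0.0, -1.0, -0.001]]
contact_force: [0.4, 0.0, -2.2]
grip_width: 62.6
```

>>> step_arm(commands=[0,0.5,0,0,0,0,1,0,1,0,0,0,0,1,0,1.5,0,0,0,0,1,0,1.5,0,0,0,0,1,0,1.5,0,0,0,0,1])

```text
time: 29.7
eef_pos: [467.5, -253.2, 23.4]
orientation: [[-0.087, -0.001, 0.996], [-0.996, 0.0, -0.087], [-0.0, -1.0, -0.001]]
contact_force: [0.1, 0.6, -2.2]
grip_width: 62.4
```

>>> step_arm(commands=[0,0.5,0,0,0,0,1,0,1,0,0,0,0,1,0,1.5,0,0,0,0,1,0,1.5,0,0,0,0,1,0,1.5,0,0,0,0,1])

```text
time: 30.2
eef_pos: [467.7, -253.1, 22.3]
orientation: [[-0.087, -0.001, 0.996], [-0.996, 0.0, -0.087], [0.0, -1.0, -0.001]]
contact_force: [-0.1, 1.5, 1.1]
grip_width: 62.3
```

>>> step_arm(commands=[0,0.5,0,0,0,0,1,0,1,0,0,0,0,1,0,1,0,0,0,0,1,0,1,0,0,0,0,1,0,1,0,0,0,0,1])

```text
time: 30.7
eef_pos: [467.6, -253.1, 22.2]
orientation: [[-0.087, -0.001, 0.996], [-0.996, -0.0, -0.087], [0.0, -1.0, -0.001]]
contact_force: [-2.4, 1.3, 9.2]
grip_width: 62.7
```

Contact came at z 22.2, exactly as predicted. Release and retreat.

>>> step_arm(commands=[0,-0.5,0,0,0,0,0.5,0,-0.5,0,0,0,0,0,0,-0.5,0,0,0,0,0,0,-0.5,0,0,0,0,0,0,-0.5,0,0,0,0,0])

```text
time: 31.2
eef_pos: [467.6, -253.3, 21.2]
orientation: [[-0.088, -0.001, 0.996], [-0.996, 0.0, -0.088], [-0.0, -1.0, -0.001]]
contact_force: [0.0, -0.2, -1.3]
grip_width: 85.2
```

>>> step_arm(commands=[0,-10,0,0,0,0,0,0,-35,0,0,0,0,0,0,-75,0,0,0,0,0,0,-120,0,0,0,0,0,0,-165,0,0,0,0,0])

```text
time: 31.7
eef_pos: [467.5, -252.9, 188.6]
orientation: [[-0.087, -0.001, 0.996], [-0.996, 0.0, -0.087], [-0.0, -1.0, -0.001]]
contact_force: [1.4, 0.0, 0.3]
grip_width: 85.0
```

Run:
```python
from h import *
p,R,im=snap("w9"); s=grab_frame("scene")[:,:,::-1]; f=grab_frame("side")[:,:,::-1]
z=np.hstack([cv2.resize(im,(400,300)),cv2.resize(s[90:300,60:345],(400,295))[:300] if 0 else cv2.resize(s[90:300,60:345],(400,300))])
z2=np.hstack([cv2.resize(f,(400,300)),cv2.resize(im[60:330,60:460],(400,300),interpolation=2)])
cv2.imwrite("pics/end.png",np.vstack([z,z2]))
```

View pics/end.png

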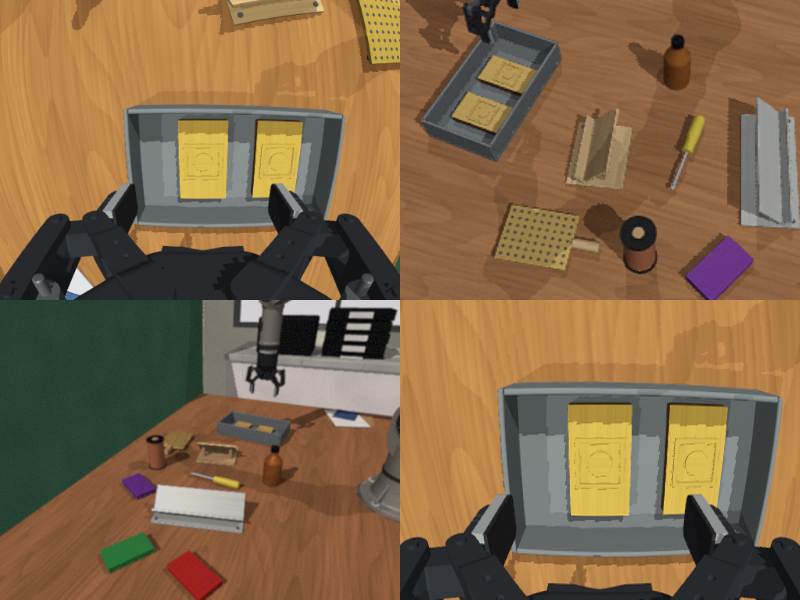

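Both blocks lie flat on the tote floor, side by side and brass up. The foil roll, bottle, screwdriver and pin plate look untouched, and the robot is clear, so I'll hand it in.

```bash
python3 -c "
from workcell import *
print(job_done())"
```

```text
the job is handed in; nothing more can be done
None
```

Both blocks are in the grey tote, flat on its floor, side by side with a gap of about 40 mm, both brass face up. I handed the job in at about 32 s of the 72 s allowed.

- **Block A:** I picked it off the tray across its width, turned the tool upright and lowered it until it touched the floor. Contact came at z 25.6 mm against 24.7 predicted. I then released it.
- **Block B:** I gripped its upper end, turned it 90° and seated it against the bed and lip of the wooden rest. From there I gripped it again from the brass side and lowered it into the tote. Contact came at z 22.2 mm, as predicted.

**Last checks:** The wrist, scene and side pictures after release show both blocks flat and brass up. They also show the bystanders where they were and the open gripper about 165 mm clear. The contact forces reported after each move stayed at about 10 N or less.

**Disagreements:**
- My first estimate of the rest from the scene camera was off by about 5 mm and 2.5°. I corrected it from a wrist picture before setting the block on it; lip contact then came about 2 mm past the corrected estimate.
- Block A landed about 4 mm from its planned spot along the tote, well inside the walls.

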